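Make up a two-layer phone board in the test fixture

ROBOT

A 6-joint arm with a two-finger parallel gripper is mounted at the origin on a cart in front of the work surface, level with it; the furniture and walls round the work are solid. World frame = base frame: x ahead of the robot, y to its left, z up, the work surface at z = 0. Lengths are in m, angles in rad, forces in N, time in s.
With the tool pointing down it reaches from about 0.35 to 0.975 m from the base axis. Payload 17.4 kg.
Tool frame: the origin (TCP) lies midway between the tips of the shut fingers; the grasp point (between the pads) lies 19 mm behind it; z points along the fingers, y is the line along which they close (so a half turn about z gives the same grasp; the last joint's range is limited). The gripper opens to 85 mm and grips with 20 to 120 N. Pads are 22 mm wide; open, the fingers measure 114 mm over their backs; the gripper's body (76 mm by 85 mm) begins 54 mm behind the grasp point. The pads swing forward as they close: fully open they stand 13 mm farther back than shut.
Start: joints at [-1.15, 0.116, 1.442, -0, 1.584, -0.038], TCP at [0.299, -0.605, 0.231] pointing down, gripper open.
Joint ranges: [-2.83, 2.83], [-0.83, 2.19], [0.07, 2.5], [-1.14, 4.28], [0.01, 3], [-2.97, 2.97]. Speed limits (rad/s): [1.89, 1.89, 2.22, 3.14, 3.14, 3.14].

INTERFACE

Orientations are given as a 3x3 rotation matrix whose columns are the frame's x, y, z axes.
In Python, from bench import env, optics, ticket gives the robot as it stands.
- The arm moves only by the tool drive_tool, never from a script. Its argument "rows" is a list of rows, each an object of numbers: "dx", "dy", "dz": the shift along the tool's x, y, z in m; "yaw": the turn about the tool's z in rad. A call has exactly 5 rows; each row is the pose to reach, as a shift and turn from the pose commanded when the call began, along the tool's axes at that moment; what a row does not reach only later rows make up. A row lasts 1/8 s, in which the tool goes at most 62.5 mm and 10.7 degrees, less where a joint would pass 70% of its speed; a pose out of reach is approached as far as the arm can. A call with a gripper value outside its range is refused whole. "fingers" is the finger opening in m, from 0 to 0.0854, set as the call begins (left out, the last holds). The fingers move at their own pace and stop on an object; "squeeze" is the grip in N (left out, the last holds). Time passes only in rows, so rows that repeat a pose let the fingers close, or fill a call up. It gives the time, the measured TCP pose, the force, the opening and the grip force at its end, in the units of the state.
- env.get_obs(): the state, without advancing time (a new reading comes with each control period).
- optics.capture(name): name is "scene" or "side" or "wrist"; returns a dict with "image" (480x640x3 uint8, red, green, blue), "range_z" (480x640 float32, m along the optical axis (not along the pixel's ray), 0 where there is no reading), "fovy" (degrees; the focal length in pixels is half the picture's height over the tangent of half this angle, whatever the lens; pixels are square), "cx", "cy" (the principal point, pixels), "R" (3x3) and "t" (3): a world point X has camera coordinates R X + t; the wrist camera has in their place "hand_eye" (4x4, takes a point from camera to tool coordinates, whose origin is the TCP and whose axes are the flange's). Camera axes: x right, y down, z forward; pixel columns grow to the right and rows downward; lengths in m; the calibration is good to about 2 mm. A picture is of the moment at which its call begins: read the wrist's pose just before it.
- ticket.finish_job(): hands the job in; it is judged then, once.
The state is a dict: "time_s": time; "joints": joint angles; "dq": joint speeds; "effort": joint torques, N m; "tcp_pos": TCP position; "eef_rot": TCP orientation; "ft_force": force on the tool from outside, world axes, zero at the start; "ft_torque": the same for the moment, N m; "gripper_width": opening from 0.0 (shut) to 1.0 (fully open); "gripper_force": force on a finger pad.
Only numpy, scipy, OpenCV 4.12 (cv2) and the standard library are available. Lean on these libraries where they do the work, as an engineer would, in place of code of your own. Each camera call takes 0.05 s, during which the arm holds its last target. There are 200 camera calls.

TASK

Make up the two-layer phone board in the test fixture: lay the lower board (one big shield can) flat on the sprung nest between the tall pins, the open pin frame on top of it, the upper board (two small shield cans) on the frame, and the steel press weight on top of all so that the nest sinks to its stop. Only then, with the stack closed and let go, set the battery block down in the bay to the left of the stack. Leave the dish of screws where it stands.

Things in the scene. Friction and masses are not known exactly. Their poses are not given: they have to be found in the camera images.
- lower_board: Lower phone board in its black carrier: flat slab 50 mm (its x) by 76 mm (its y), 14 mm thick, with ONE big steel shield can, 24 x 48 mm, standing 4 mm proud of its green top. Origin: centre of the underside; z up. About 80 g. Grip it across the 50 mm, at the middle of the long sides. It may go in either way round (half a turn makes no difference).
- pin_frame: Spring-pin frame that joins the two boards: open grey frame 50 mm (x) by 76 mm (y), 12 mm thick, bars 10 mm wide round a window 30 x 56 mm that fits over the can of the lower board; tiny brass pins on its rim. Origin: centre of the underside, in the window; z up. About 50 g. Grip it across the 50 mm, at the middle of the long sides. Either way round.
- upper_board: Upper phone board in its black carrier: a flat slab 50 mm (x) by 76 mm (y, the long way) and 12 mm thick, with TWO small steel shield cans, 22 x 18 mm each, side by side along y, 4 mm proud of its green top (16 mm in all). Origin: centre of the underside; z up. About 70 g. Grip the 50 mm across the middle of the long sides. Either way round.
- press_weight: Steel press weight: plate 50 mm (x) by 76 mm (y), 12 mm thick, hollow underneath (rim 10 mm wide, 6 mm deep, clears the cans), with a black grip bar on top, 14 mm wide (x), 42 mm long (y), from 12 to 32 mm above the underside. Origin: centre of the underside; z up. About 350 g. Grip the bar across its 14 mm. Either way round.
- battery: Battery block: plain dark box 36 mm (x) by 56 mm (y), 15 mm thick, with a grey label and two small brass contacts on top. Origin: centre of the underside; z up. About 60 g. Grip across the 36 mm. Either way round.
- fixture: Test fixture, fixed: grey metal plate 92 mm (x) by 192 mm (y), 10 mm thick. Origin: centre of the underside; x points away from the robot, y to its left (turned up to 0.2 rad). On its right half (y = -40 mm) the sprung nest stands between eight steel pins, 9 mm thick, tops 72 mm above the worktop, the last 10 mm tapered. On its left half (y = +52 mm) is the battery bay.
- nest_top (a point): Centre of the top of the sprung nest, a platform 38 (x) by 70 mm (y), 30 mm above the worktop when empty; it sinks with the nest. Axes as the fixture's; the long way (y) of the stacked parts lies along its y. The tall pins round it leave a well of 53 (x) by 79 mm (y): on the long sides they stand 30 mm either way of the middle (room for fingers closing along x), at the ends 15 mm.
- nest (a joint): How far the sprung nest has sunk, in m: 0 empty (up), 0.014 at its lower stop. Spring about 250 N/m: the three light layers sink it some 3, 5 and 8 mm, the press weight takes it to the stop by its own weight, without pushing.
- bay (a point): Centre of the floor of the battery bay: the plate's top, 10 mm above the worktop, with eight short tapered pins, 8 mm thick and 13 mm high, that leave 39 (x) by 59 mm (y) for the battery, whose long way (y) lies along the point's y. Pins on the long sides stand 23 mm either way of the middle, so fingers closing along x fit between them.
- screw_dish: Round steel dish with small screws, 70 mm across, 16 mm high, standing among the parts. A bystander: leave it where it is. Origin: centre of the underside.
There are look-alikes about, which are no part of the job. What is shaped like the battery but orange is not meant.

How it is judged:
By the outcome, as a careful person would: the job done as asked, in the order asked, and still so for the second after the job is handed in, with the robot touching nothing.
It also fails if it takes over 131 s, if anything falls off the work surface, if the arm or the gripper's body presses on something with over 40 N, if the wrist force passes 120 N, or if a joint passes its speed limit or range.

## Working session

There is one attempt and no reset: what is moved stays moved. The work goes in short steps, Python scripts to look and compute and a tool call to move; the robot and the scene stay as the last step left them, time stands still between calls to the robot, and variables do not carry over. Pictures are saved under pics/ and viewed, at most 14 in all, crops included, and the job is handed in when it is done.

Besides the shell and the picture viewer there is one more tool, called after "Call:" as name(argument=value, ...), one argument or row to a line, values as JSON. drive_tool: Moves the arm, as the interface text tells. Its arguments: {"type":"object","properties":{"rows":{"type":"array"},"fingers":{"type":"number"},"squeeze":{"type":"number"}},"required":["rows"]}

```bash
mkdir -p pics; ls; python3 - <<'E'
from bench import env, optics, ticket
import cv2,numpy as np
o=env.get_obs(); print(o['time_s'],o['tcp_pos'],o['eef_rot'])
for n in ('scene','side'):
    c=optics.capture(n); cv2.imwrite(f'pics/{n}0.png',c['image'][:,:,::-1]); np.save(f'pics/{n}0.npy',c,allow_pickle=True)
    print(n,c['fovy'],c['cx'],c['cy'],-c['R'].T@c['t'],c['R'][2])
c=optics.capture('wrist');print(c['hand_eye'],c['fovy'])
E
```

```text
pics
0.0 [ 0.29883418 -0.60502964  0.23053814] [[ 8.96600460e-01  4.42840114e-01 -4.98425110e-04]
 [ 4.42840394e-01 -8.96599815e-01  1.07564498e-03]
 [ 2.94508866e-05 -1.18514656e-03 -9.99999297e-01]]
scene 51.87890779990083 321.570036802345 243.03838095016522 [-0.03710197  0.92415837  0.53692638] [ 0.54594552 -0.68184741 -0.48685479]
side 49.85788488711355 315.3312403810415 238.45722883454297 [0.11170904 0.81478786 0.6010678 ] [ 0.45616939 -0.64091636 -0.6173619 ]
[[ 3.94330496e-04 -9.49444050e-01 -3.13936045e-01  8.01385768e-02]
 [ 9.99999885e-01  4.60630271e-04 -1.37009496e-04  1.77558448e-04]
 [ 2.74691296e-04 -3.13935955e-01  9.49444122e-01 -1.41802355e-01]
 [ 0.00000000e+00  0.00000000e+00  0.00000000e+00  1.00000000e+00]] 69.90375539490661
```

View pics/scene0.png

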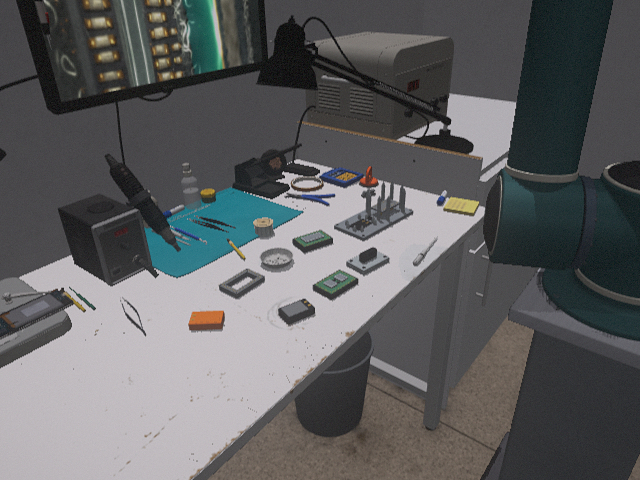

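View pics/side0.png

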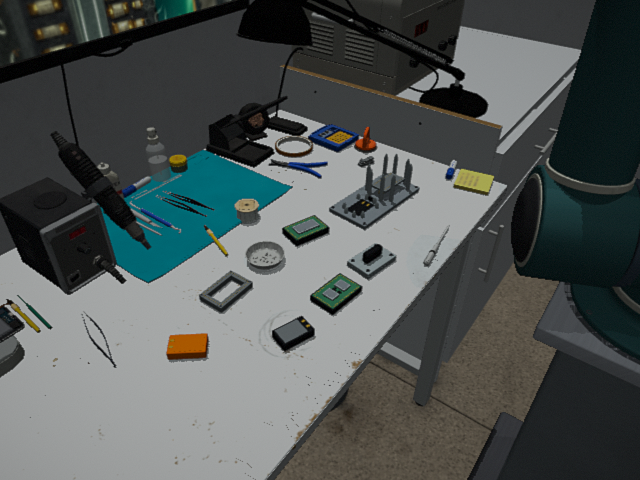

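The side view shows lower board (one can) at (305,229), upper board (two cans) at (336,291), pin frame at (226,290), weight at (372,258), dark battery at (293,332), and the orange decoy at (187,346). The dish is at (265,256) and the fixture at (375,198), with the tall pins on the right half and the bay on the left. Next I'll get rough positions from the two fixed views.

```bash
cat > h.py <<'E'
import numpy as np, cv2
from bench import env, optics, ticket
def cam(name):
    o=env.get_obs(); c=optics.capture(name)
    c['f']=240/np.tan(np.radians(c['fovy'])/2)
    if name=='wrist':
        H=c['hand_eye']; Rt=o['eef_rot']; c['Rw']=Rt@H[:3,:3]; c['C']=Rt@H[:3,3]+o['tcp_pos']
    else: c['Rw']=c['R'].T; c['C']=-c['R'].T@c['t']
    return c
def rays(c,uv):
    uv=np.atleast_2d(uv).astype(float)
    d=np.c_[(uv[:,0]-c['cx'])/c['f'],(uv[:,1]-c['cy'])/c['f'],np.ones(len(uv))]
    return d@c['Rw'].T
def plane(c,uv,z):
    d=rays(c,uv); return c['C']+d*((z-c['C'][2])/d[:,2])[:,None]
def cloud(c):
    v,u=np.mgrid[:480,:640]; d=rays(c,np.c_[u.ravel(),v.ravel()])
    return (c['C']+d*c['range_z'].ravel()[:,None]).reshape(480,640,3)
def tri(cs,uvs):
    A=np.zeros((3,3));b=np.zeros(3)
    for c,uv in zip(cs,uvs):
        d=rays(c,uv)[0]; d/=np.linalg.norm(d); P=np.eye(3)-np.outer(d,d); A+=P; b+=P@c['C']
    return np.linalg.solve(A,b)
def totool(p,o=None):
    o=o or env.get_obs(); return o['eef_rot'].T@(np.asarray(p)-o['tcp_pos'])
E
python3 - <<'E'
from h import *
a=cam('side');b=cam('scene');P=cloud(a);Q=cloud(b)
for n,s,t in [('low',(305,229),(313,240)),('up',(336,291),(336,284)),('weightbar',(372,252),(368,254)),('batt',(293,332),(296,311)),('orange',(187,346),(207,321)),('dish',(265,256),(277,260)),('fix_bay',(360,207),(360,222)),('fixL',(334,208),(338,226)),('frame',(226,290),(242,284)),('framebar',(206,296),(226,291))]:
    print(n,P[s[1],s[0]].round(3),Q[t[1],t[0]].round(3),tri([a,b],[s,t]).round(3))
E
```

```text
low [0.575 0.197 0.017] [0.57  0.196 0.017] [0.584 0.183 0.006]
up [0.437 0.296 0.013] [0.429 0.301 0.014] [ 0.447  0.278 -0.006]
weightbar [0.432 0.195 0.032] [0.427 0.195 0.03 ] [0.439 0.179 0.018]
batt [0.438 0.41  0.016] [0.433 0.412 0.016] [0.444 0.401 0.004]
orange [0.544 0.522 0.015] [0.537 0.524 0.015] [0.554 0.514 0.001]
dish [0.596 0.29  0.003] [0.595 0.287 0.001] [ 0.6    0.283 -0.003]
fix_bay [0.537 0.064 0.01 ] [0.543 0.053 0.011] [0.522 0.087 0.03 ]
fixL [0.577 0.099 0.01 ] [0.574 0.099 0.01 ] [0.583 0.088 0.002]
frame [ 0.593  0.392 -0.001] [0.588 0.394 0.   ] [ 0.598  0.387 -0.007]
framebar [0.599 0.431 0.012] [0.588 0.435 0.007] [ 0.633  0.402 -0.031]
```

```bash
python3 - <<'E'
from h import *
a=cam('side');b=cam('scene')
for c in (a,b):
    P=cloud(c);m=(c['range_z']>0)
    for n,uv in [('lamphead',(275,25) if c is a else (287,70)),('lamparm',(400,50) if c is a else (400,112)),('fence',(400,95) if c is a else (380,155)),('box',(430,25) if c is a else (400,70)),('reel/pinA',(407,172) if c is a else (402,195)),('pinL',(369,180) if c is a else(367,205))]:
        print(n,P[uv[1],uv[0]].round(3))
    q=P[m]; q=q[(q[:,2]>.12)&(q[:,0]>.2)&(q[:,0]<.8)&(abs(q[:,1])<.75)]
    H=np.histogram2d(q[:,1],q[:,0],bins=[np.arange(-.75,.76,.15),np.arange(.2,.81,.1)])[0]; print(H.astype(int))
E
```

```text
lamphead [0.715 0.1   0.338]
lamparm [ 0.631 -0.221  0.231]
fence [ 0.67  -0.328  0.083]
box [ 0.659 -0.424  0.234]
reel/pinA [ 0.506 -0.069  0.04 ]
pinL [0.548 0.017 0.047]
[[   0    0    0    0  111    0]
 [   0    0    0    0 1185    0]
 [   0    0    0  492 1582    0]
 [   0    0    3  419 2950 2462]
 [   0    0    0    0   47  718]
 [5339    0    0    0  638 2125]
 [ 176    0    0    0    0    0]
 [   0    0    0    0    0  194]
 [   0    0    0    0    0  946]
 [   0    0    0    0    0    0]]
lamphead [0.712 0.096 0.346]
lamparm [-0.037  0.924  0.537]
fence [ 0.664 -0.222  0.074]
box [ 0.655 -0.292  0.294]
reel/pinA [ 0.49  -0.045  0.059]
pinL [0.547 0.019 0.041]
[[   0    0    0    0  152    0]
 [   0    0    0    0 1566  174]
 [   0    0    0  348 1832  243]
 [   0    2    8  313 2358 2228]
 [   0    0    0    0   45  791]
 [2619    0    0    0  463 2175]
 [  74    0    0    0    0    0]
 [   0    0    0    0    0  162]
 [   0    0    0    0    0  939]
 [   0    0    0    0    0    0]]
```

Call:
drive_tool(
  rows=[
    {"dz": -0.06},
    {"dz": -0.12},
    {"dz": -0.15},
    {"dz": -0.15},
    {"dz": -0.15},
  ],
)

```text
invalid input
```

Call:
drive_tool(
  rows=[
    {"dx": 0.038,"dy": -0.042,"dz": -0.02,"yaw": 0.09},
    {"dx": 0.076,"dy": -0.084,"dz": -0.04,"yaw": 0.18},
    {"dx": 0.114,"dy": -0.125,"dz": -0.06,"yaw": 0.27},
    {"dx": 0.152,"dy": -0.166,"dz": -0.08,"yaw": 0.36},
    {"dx": 0.19,"dy": -0.207,"dz": -0.1,"yaw": 0.459},
  ],
)

```text
time_s: 0.98
tcp_pos: [0.3777, -0.3337, 0.3321]
eef_rot: [[1.0, -0.004, 0.0], [-0.004, -1.0, -0.0], [0.0, 0.0, -1.0]]
ft_force: [1.4, 0.4, 0.9]
gripper_width: 0.996
gripper_force: 0.0
```

Call:
drive_tool(
  rows=[
    {"dx": 0.01,"dy": -0.06,"dz": 0,"yaw": 0},
    {"dx": 0.02,"dy": -0.12,"dz": 0,"yaw": 0},
    {"dx": 0.03,"dy": -0.18,"dz": 0,"yaw": 0},
    {"dx": 0.04,"dy": -0.24,"dz": -0.01,"yaw": 0},
    {"dx": 0.04,"dy": -0.3,"dz": -0.02,"yaw": 0},
  ],
)

```text
time_s: 1.6
tcp_pos: [0.4175, -0.0335, 0.3515]
eef_rot: [[1.0, -0.0, 0.0], [-0.0, -1.0, 0.0], [0.0, -0.0, -1.0]]
ft_force: [0.4, 0.3, 0.3]
gripper_width: 1.001
gripper_force: 0.0
```

Call:
drive_tool(
  rows=[
    {"dx": 0,"dy": -0.06,"dz": 0,"yaw": 0},
    {"dx": 0,"dy": -0.12,"dz": 0,"yaw": 0},
    {"dx": 0,"dy": -0.18,"dz": 0,"yaw": 0},
    {"dx": 0,"dy": -0.23,"dz": 0,"yaw": 0},
    {"dx": 0,"dy": -0.23,"dz": 0,"yaw": 0},
  ],
)

```text
time_s: 2.22
tcp_pos: [0.4172, 0.1972, 0.3509]
eef_rot: [[1.0, 0.004, -0.001], [0.004, -1.0, 0.0], [-0.001, -0.0, -1.0]]
ft_force: [1.0, -1.2, -0.2]
gripper_width: 0.999
gripper_force: 0.0
```

```bash
python3 - <<'E'
from h import *
import pickle
print(env.get_obs()['tcp_pos'], env.get_obs()['dq'].round(3) if hasattr(env.get_obs()['dq'],'round') else env.get_obs()['dq'])
c=cam('wrist'); pickle.dump(c,open('w1.pkl','wb')); cv2.imwrite('pics/w1.png',c['image'][:,:,::-1]); print(c['C'])
E
```

```text
[0.417173   0.19716154 0.35088431] [-0.066 -0.024  0.012 -0.014  0.011 -0.052]
[0.49759545 0.19701824 0.49261046]
```

View pics/w1.png

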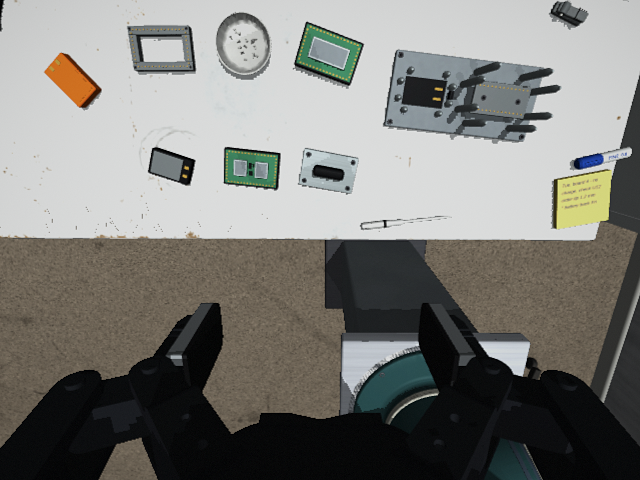

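The wrist view shows orange decoy (72,80), frame (162,49), dish (243,43), lower board with one can (329,52), dark battery (172,166), upper board with two cans (252,168), weight (328,170), and fixture (468,97). The bay is at (425,93) and the nest at (500,100).

Candidates for the battery are the orange block (72,80) and the dark block with grey label and brass contacts (172,166). The second one fits. The boards are told apart by can count: one can at (329,52) is the lower, two cans at (252,168) is the upper.

```bash
cat >> h.py <<'E'
def top(c,uv,zlo,zhi,rad=70):
    """min-area rect (world) of the pixels near uv whose range height lies in zlo..zhi, rays cast on their median height"""
    Z=cloud(c)[:,:,2]; m=((Z>zlo)&(Z<zhi)&(c['range_z']>0)).astype(np.uint8)
    w=np.zeros_like(m); cv2.circle(w,tuple(int(i) for i in uv),rad,1,-1); m&=w
    m=cv2.morphologyEx(m,cv2.MORPH_OPEN,np.ones((3,3)))
    n,l,s,ce=cv2.connectedComponentsWithStats(m)
    k=1+np.argmin([np.hypot(*(ce[i]-uv))-s[i,4]*.05 for i in range(1,n)]); mm=l==k
    z=np.median(Z[mm]); v,u=np.nonzero(mm); p=plane(c,np.c_[u,v],z)[:,:2]
    (x,y),(a,b),t=cv2.minAreaRect((p*1000).astype(np.float32))
    t=np.radians(t)
    if a>b: a,b=b,a; t-=np.pi/2   # t: direction of the short side
    t=(t+np.pi/2)%np.pi-np.pi/2
    return np.array([x/1000,y/1000,z]),np.array([a,b]),t
E
python3 - <<'E'
from h import *
import pickle
c=pickle.load(open('w1.pkl','rb'))
for n,uv,lo,hi in [('low',(329,52),.010,.022),('frame',(162,49),.008,.016),('up',(252,168),.009,.02),('weight',(328,170),.008,.016),('bar',(328,172),.026,.038),('batt',(172,166),.011,.019),('dish',(243,43),.01,.022),('plate',(468,97),.006,.014)]:
    p,s,t=top(c,np.array(uv),lo,hi,40 if n!='plate' else 100); print(n,p.round(4),s.round(1),round(t,3))
im=c['image'][:,:,::-1]; 
cv2.imwrite('pics/crop1.png',np.vstack([cv2.resize(im[130:210,130:370],None,fx=3.2,fy=3.2),cv2.resize(im[10:100,130:370],None,fx=3.2,fy=3.2)]))
E
```

```text
low [0.5798 0.1873 0.0141] [50.  75.4] -0.324
frame [0.5855 0.3967 0.0113] [49.  76.4] 0.004
up [0.438  0.2926 0.0119] [49.8 75.6] -0.107
weight [0.4347 0.1859 0.0112] [50.  75.7] -0.18
bar [0.4351 0.1861 0.0307] [14.1 41.2] -0.18
batt [0.4408 0.4031 0.0144] [36.6 56.2] -0.325
dish [0.5867 0.3115 0.014 ] [33.2 69.5] -1.337
plate [0.5309 0.0119 0.0092] [ 91.6 191.6] -0.106
```

View pics/crop1.png

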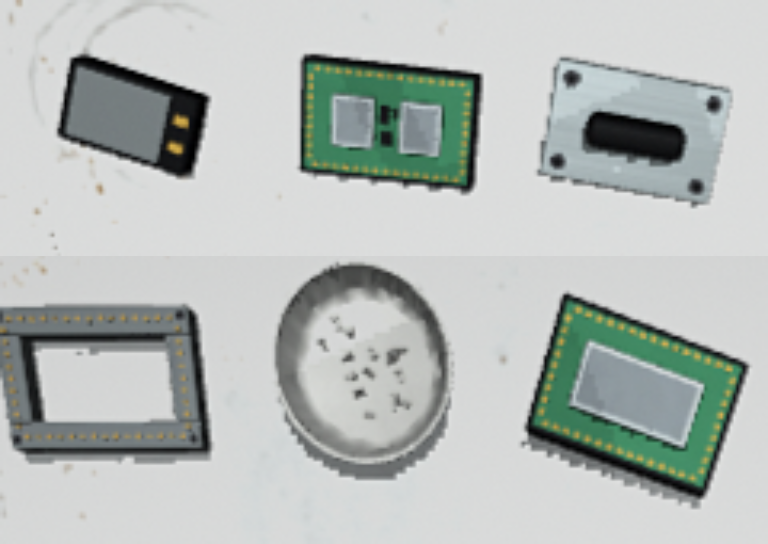

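The crop confirms the dark battery, two-can upper board, weight, frame, dish and one-can lower board, and the measured sizes match the text within 1 mm. Now a closer second view of the fixture.

Call:
drive_tool(
  rows=[
    {"dx": 0.01,"dy": 0.05,"dz": 0.03,"yaw": 0.05},
    {"dx": 0.02,"dy": 0.1,"dz": 0.06,"yaw": 0.106},
    {"dx": 0.03,"dy": 0.15,"dz": 0.09,"yaw": 0.106},
    {"dx": 0.03,"dy": 0.17,"dz": 0.13,"yaw": 0.106},
    {"dx": 0.03,"dy": 0.17,"dz": 0.13,"yaw": 0.106},
  ],
)

```text
time_s: 2.9
tcp_pos: [0.4465, 0.0224, 0.2191]
eef_rot: [[0.994, -0.11, -0.004], [-0.11, -0.994, -0.0], [-0.004, 0.001, -1.0]]
ft_force: [-0.4, -0.4, 0.6]
gripper_width: 1.002
gripper_force: 0.0
```

```bash
python3 - <<'E'
from h import *
import pickle
o=env.get_obs();print(o['time_s'],o['tcp_pos'], np.abs(o['dq']).max())
c=cam('wrist'); pickle.dump(c,open('w2.pkl','wb')); cv2.imwrite('pics/w2.png',c['image'][:,:,::-1]); print(c['C'])
P=cloud(c)
p,s,t=top(c,np.array((320,120)),.006,.014,300); print('plate',p.round(4),s,t)
# pins
Z=P[:,:,2]
for lo,hi in [(.060,.08),(.017,.0255),(.027,.034)]:
    m=((Z>lo)&(Z<hi)&(c['range_z']>0)).astype(np.uint8); n,l,st,ce=cv2.connectedComponentsWithStats(m)
    for i in range(1,n):
        if 8<st[i,4]: q=P[l==i]; print(lo,ce[i].round(1),st[i,4],np.median(q,0).round(4),q[:,2].max().round(4))
E
```

```text
2.9 [0.44654175 0.02244714 0.21905957] 0.07590595671541742
[0.52686383 0.01312368 0.3605678 ]
plate [0.531  0.0111 0.0093] [ 91.3429184  190.92538452] -0.1040567611662846
0.06 [615.9 138.4] 5296 [ 0.4896 -0.2246  0.0694] 0.08
0.06 [410.1  75. ] 107 [ 0.5539 -0.0604  0.0655] 0.072
0.06 [334.7  75.3] 107 [ 0.5599 -0.0019  0.0652] 0.0725
0.06 [425.9  96.6] 104 [ 0.5369 -0.0725  0.0656] 0.0728
0.06 [317.3  97.1] 103 [0.5459 0.0133 0.0653] 0.0723
0.06 [317.6 135.6] 89 [0.5168 0.0165 0.0656] 0.0723
0.06 [422.6 135.3] 96 [ 0.5078 -0.0694  0.0648] 0.0722
0.06 [334.1 155.1] 89 [0.4998 0.0045 0.0653] 0.0725
0.06 [404.4 154.9] 89 [ 0.4937 -0.0538  0.0656] 0.073
0.017 [575.5 123.5] 1651 [ 0.5019 -0.2246  0.0213] 0.0255
0.017 [124.9  82.8] 1088 [0.5804 0.187  0.0178] 0.021
0.017 [395.5  82.5] 22 [ 0.5532 -0.0581  0.0207] 0.0253
0.017 [240.4  90.9] 51 [0.5617 0.0827 0.0196] 0.0246
0.017 [290.5  90.6] 49 [0.5574 0.0372 0.0196] 0.0226
0.017 [409.6 100.2] 22 [ 0.5368 -0.0703  0.0218] 0.0252
0.017 [230.5 106.7] 49 [0.5495 0.0943 0.0196] 0.0237
0.017 [302.1 106.4] 51 [0.5427 0.0282 0.0192] 0.023
0.017 
[... 172 characters left out ...]
 24 [ 0.5085 -0.0673  0.0213] 0.0253
0.017 [244.2 143.5] 42 [0.5159 0.0875 0.0194] 0.0228
0.017 [292.1 143.5] 46 [0.5105 0.0419 0.0194] 0.0234
0.017 [391.2 150.4] 17 [ 0.4942 -0.0514  0.0216] 0.0251
0.017 [170.5 230.4] 133 [0.4397 0.1763 0.0214] 0.0255
0.027 [583.1 118.4] 1373 [ 0.5061 -0.2245  0.0305] 0.034
0.027 [397.8  81.1] 18 [ 0.5534 -0.0581  0.0303] 0.0328
0.027 [365.8 116.4] 3351 [ 0.5274 -0.0286  0.0292] 0.0321
0.027 [412.  100.1] 20 [ 0.5367 -0.0701  0.0302] 0.0339
0.027 [409.9 133.2] 17 [ 0.5086 -0.0674  0.0304] 0.0337
0.027 [393.5 151.1] 16 [ 0.4941 -0.0515  0.0302] 0.0329
0.027 [162.1 236.6] 518 [0.4354 0.1844 0.0307] 0.0332
0.027 [570.  255.6] 80 [ 0.3691 -0.2287  0.0308] 0.034
```

View pics/w2.png

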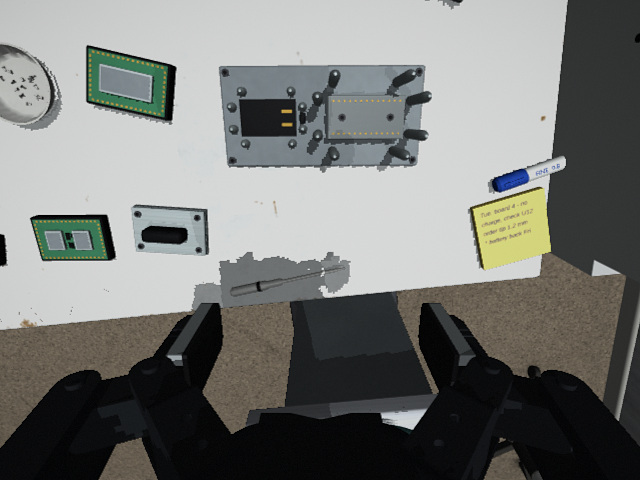

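The fixture view shows the tall pins around the nest at (366,116) and the short pins around the bay at (267,117). Pin tops measure 72 mm, nest 29–30 mm, plate 9–10 mm. That puts the nest at (0.527,-0.0284), the bay at (0.5364,0.0626), turned -0.105. Next I'll compute the move to the lower board.

```bash
cat >> h.py <<'E'
NEST=np.array([.5270,-.0284]);BAY=np.array([.5364,.0626]);FA=-.105
def go(xy,z,ang):
    """shift in tool axes and yaw that put the TCP at xy,z with tool y along +-ang, camera kept nearer"""
    o=env.get_obs();R=o['eef_rot'];d=totool([xy[0],xy[1],z],o)
    ty=np.arctan2(R[1,1],R[0,1]); w=ang-ty; w=(w+np.pi/2)%np.pi-np.pi/2
    print('shift',d.round(4),'yaw',round(-w,3),'or',round(-w+(-np.pi if -w>0 else np.pi),3),'j6',round(o['joints'][5],2),'t',o['time_s'],'F',np.round(o['ft_force'],1))
E
python3 - <<'E'
from h import *
import pickle
go((.5800,.1872),.10,-.324)
a,b=[pickle.load(open(f,'rb')) for f in('w1.pkl','w2.pkl')]
for n,u,v in [('low',(329,52),(125,83)),('weightbar',(328,170),(163,236)),('up',(252,168),(72,240))]:
    # centres of the pieces re-found in each view as centroids of the top mask
    cs=[]
    for c,w in((a,u),(b,v)):
        Z=cloud(c)[:,:,2]; lo,hi=(.026,.038) if 'bar' in n else (.016,.022) if n=='low' else (.009,.02)
        m=((Z>lo)&(Z<hi)).astype(np.uint8); k=np.zeros_like(m); cv2.circle(k,w,45,1,-1); vv,uu=np.nonzero(m&k); cs.append((uu.mean(),vv.mean()))
    print(n,np.round(cs,1).tolist(),tri([a,b],cs).round(4))
E
```

```text
shift [ 0.1143 -0.1772  0.1212] yaw -1.356 or 1.786 j6 1.68 t 2.95 F [-0.   0.   0.3]
low [[328.4, 52.8], [125.3, 82.9]] [0.5807 0.1876 0.016 ]
weightbar [[328.4, 172.8], [162.2, 236.4]] [0.4346 0.186  0.0271]
up [[251.0, 168.0], [71.3, 238.4]] [0.4382 0.2932 0.0095]
```

Call:
drive_tool(
  rows=[
    {"dx": 0.024,"dy": -0.036,"dz": 0.0,"yaw": -0.17},
    {"dx": 0.048,"dy": -0.072,"dz": 0.02,"yaw": -0.34},
    {"dx": 0.072,"dy": -0.108,"dz": 0.05,"yaw": -0.51},
    {"dx": 0.096,"dy": -0.144,"dz": 0.08,"yaw": -0.68},
    {"dx": 0.114,"dy": -0.177,"dz": 0.1,"yaw": -0.85},
  ],
)

```text
time_s: 3.58
tcp_pos: [0.581, 0.1907, 0.1219]
eef_rot: [[0.731, 0.682, 0.001], [0.682, -0.731, 0.0], [0.001, 0.0, -1.0]]
ft_force: [0.5, -0.3, 0.5]
gripper_width: 1.005
gripper_force: 0.0
```

Call:
drive_tool(
  rows=[
    {"dx": 0,"dy": 0,"dz": 0.01,"yaw": -0.17},
    {"dx": 0,"dy": 0,"dz": 0.02,"yaw": -0.34},
    {"dx": 0,"dy": 0,"dz": 0.03,"yaw": -0.506},
    {"dx": 0,"dy": 0,"dz": 0.03,"yaw": -0.506},
    {"dx": 0,"dy": 0,"dz": 0.03,"yaw": -0.506},
  ],
)

```text
time_s: 4.2
tcp_pos: [0.5803, 0.189, 0.0928]
eef_rot: [[0.319, 0.948, 0.002], [0.948, -0.319, 0.0], [0.001, 0.001, -1.0]]
ft_force: [0.0, -0.7, -0.1]
gripper_width: 1.004
gripper_force: 0.0
```

```bash
python3 - <<'E'
from h import *
c=cam('wrist'); cv2.imwrite('pics/w3.png',c['image'][:,:,::-1])
o=env.get_obs(); print(o['tcp_pos'])
P=cloud(c); uv=(c['Rw'].T@(np.array([.58,.1872,.014])-c['C'])); uv=c['f']*uv[:2]/uv[2]+[c['cx'],c['cy']]; print(uv)
p,s,t=top(c,uv,.008,.023,200); print(p,s,t)
go(p[:2],.003,t)
E
```

```text
[0.58028287 0.18889114 0.09268121]
[320.83277914 249.96447853]
[0.58089429 0.18790323 0.01382771] [49.51773834 75.6378479 ] -0.3226648692484744
shift [-0.0008  0.0008  0.0897] yaw -0.001 or 3.14 j6 0.6 t 4.25 F [ 0.2  0.6 -0.8]
```

View pics/w3.png

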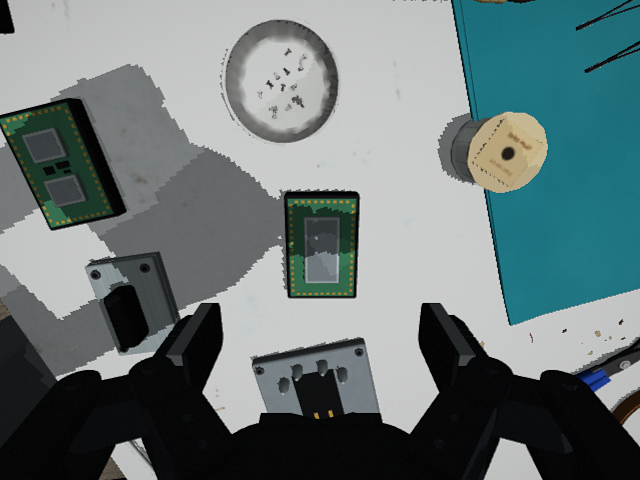

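View: the lower board sits centred under the open fingers at (321,245), with dish and spool clear of the finger paths. Descending and gripping.

Call:
drive_tool(
  rows=[
    {"dx": 0,"dy": 0.0005,"dz": 0.03,"yaw": 0},
    {"dx": -0.0008,"dy": 0.0008,"dz": 0.06,"yaw": 0},
    {"dx": -0.0008,"dy": 0.0008,"dz": 0.08,"yaw": 0},
    {"dx": -0.0008,"dy": 0.0008,"dz": 0.09,"yaw": 0},
    {"dx": -0.0008,"dy": 0.0008,"dz": 0.09,"yaw": 0},
  ],
)

```text
time_s: 4.88
tcp_pos: [0.5804, 0.1875, 0.0013]
eef_rot: [[0.316, 0.949, -0.0], [0.949, -0.316, -0.0], [-0.0, -0.0, -1.0]]
ft_force: [0.4, -0.4, 0.5]
gripper_width: 1.001
gripper_force: 0.0
```

Call:
drive_tool(
  rows=[
    {"dx": 0,"dy": 0,"dz": 0,"yaw": 0},
    {"dx": 0,"dy": 0,"dz": 0,"yaw": 0},
    {"dx": 0,"dy": 0,"dz": 0,"yaw": 0},
    {"dx": 0,"dy": 0,"dz": 0,"yaw": 0},
    {"dx": 0,"dy": 0,"dz": 0,"yaw": 0},
  ],
  fingers=0.04,
  squeeze=30,
)

```text
time_s: 5.5
tcp_pos: [0.5808, 0.1875, 0.0024]
eef_rot: [[0.316, 0.949, 0.001], [0.949, -0.316, 0.0], [0.001, 0.001, -1.0]]
ft_force: [-0.9, 0.3, 5.9]
gripper_width: 0.574
gripper_force: 31.5
```

Call:
drive_tool(
  rows=[
    {"dx": 0,"dy": 0,"dz": -0.02,"yaw": 0},
    {"dx": 0,"dy": 0,"dz": -0.05,"yaw": 0},
    {"dx": 0,"dy": 0,"dz": -0.08,"yaw": 0},
    {"dx": 0,"dy": 0,"dz": -0.11,"yaw": 0},
    {"dx": 0,"dy": 0,"dz": -0.13,"yaw": 0},
  ],
)

```text
time_s: 6.12
tcp_pos: [0.5806, 0.1875, 0.1341]
eef_rot: [[0.316, 0.949, 0.002], [0.949, -0.316, 0.001], [0.001, 0.002, -1.0]]
ft_force: [-0.4, 0.7, -0.3]
gripper_width: 0.567
gripper_force: 31.6
```

Call:
drive_tool(
  rows=[
    {"dx": -0.045,"dy": 0.003,"dz": 0,"yaw": -0.04},
    {"dx": -0.1,"dy": 0.007,"dz": 0,"yaw": -0.1},
    {"dx": -0.15,"dy": 0.011,"dz": 0,"yaw": -0.15},
    {"dx": -0.195,"dy": 0.015,"dz": 0,"yaw": -0.2},
    {"dx": -0.222,"dy": 0.017,"dz": 0,"yaw": -0.219},
  ],
)

```text
time_s: 6.75
tcp_pos: [0.5257, -0.0304, 0.1319]
eef_rot: [[0.102, 0.995, 0.0], [0.995, -0.102, -0.0], [-0.0, 0.0, -1.0]]
ft_force: [-0.7, 0.7, -0.8]
gripper_width: 0.571
gripper_force: 31.6
```

Call:
drive_tool(
  rows=[
    {"dx": 0,"dy": 0,"dz": 0,"yaw": 0},
    {"dx": 0,"dy": 0,"dz": 0,"yaw": 0},
    {"dx": 0,"dy": 0,"dz": 0,"yaw": 0},
    {"dx": 0,"dy": 0,"dz": 0,"yaw": 0},
    {"dx": 0,"dy": 0,"dz": 0,"yaw": 0},
  ],
)

```text
time_s: 7.38
tcp_pos: [0.5265, -0.0282, 0.1313]
eef_rot: [[0.101, 0.995, -0.0], [0.995, -0.101, 0.0], [0.0, -0.0, -1.0]]
ft_force: [0.1, 0.3, -0.9]
gripper_width: 0.575
gripper_force: 31.6
```

```bash
cat >> h.py <<'E'
def held(c,th,proud=.0,lo=-.004,hi=.02,show=None):
    """pose in the tool frame of the part in the fingers: rect of pixels whose range lies near the tip height"""
    o=env.get_obs(); Q=(cloud(c)-o['tcp_pos'])@o['eef_rot']   # tool coords
    m=((Q[:,:,2]<-lo)&(Q[:,:,2]>-hi)&(abs(Q[:,:,0])<.06)&(abs(Q[:,:,1])<.05)&(c['range_z']>0)).astype(np.uint8)
    m=cv2.morphologyEx(m,cv2.MORPH_OPEN,np.ones((5,5)))
    v,u=np.nonzero(m); q=Q[v,u]; z=np.median(q[:,2]); 
    print('held: z',z.round(4),'x',np.percentile(q[:,0],[.5,99.5]).round(4),'y',np.percentile(q[:,1],[.5,99.5]).round(4))
    (x,y),(a,b),t=cv2.minAreaRect((q[:,:2]*1000).astype(np.float32)); print('  rect',round(x,1),round(y,1),round(a,1),round(b,1),round(t,2))
E
python3 - <<'E'
from h import *
go(NEST,.1,FA)
c=cam('wrist'); cv2.imwrite('pics/w4.png',c['image'][:,:,::-1])
held(c,.014)
E
```

```text
shift [-0.0001  0.0006  0.0313] yaw 0.004 or -3.138 j6 -0.0 t 7.375 F [ 0.1  0.3 -0.9]
held: z -0.0114 x [-0.0368  0.038 ] y [-0.0345  0.0342]
  rect -0.0 -0.3 76.6 76.3 0.11
```

View pics/w4.png

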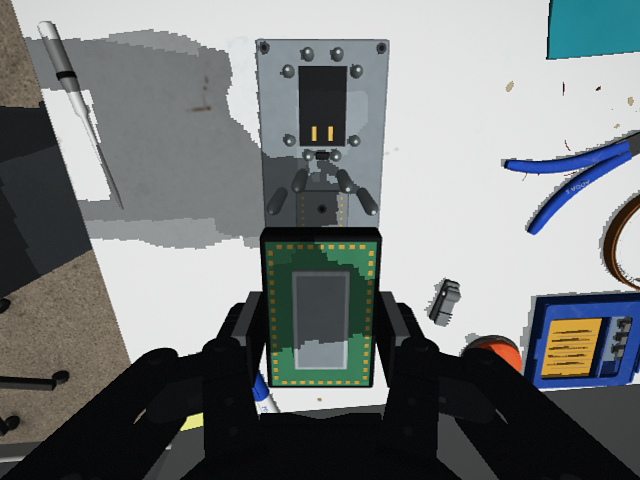

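The board is held straight and level over the nest: its can is at (322,320), gold rim visible on all four sides. I'll measure its centre from the green mask.

```bash
cat >> h.py <<'E'
def green(c,lo=-.03,hi=.0):
    o=env.get_obs(); Q=(cloud(c)-o['tcp_pos'])@o['eef_rot']
    h=cv2.cvtColor(c['image'],cv2.COLOR_RGB2HSV)
    m=cv2.inRange(h,(50,60,25),(90,255,255)); m[(abs(Q[:,:,0])>.06)|(abs(Q[:,:,1])>.045)|(Q[:,:,2]<lo)|(Q[:,:,2]>hi)]=0
    m=cv2.morphologyEx(m,cv2.MORPH_CLOSE,np.ones((9,9))); k=max(cv2.findContours(m,0,1)[0],key=cv2.contourArea)
    v,u=np.nonzero(cv2.drawContours(np.zeros_like(m),[k],-1,1,-1)); z=np.median(Q[v,u,2])
    p=(plane(c,np.c_[u,v],o['tcp_pos'][2]-z)-o['tcp_pos'])@o['eef_rot']
    (x,y),(a,b),t=cv2.minAreaRect((p[:,:2]*1000).astype(np.float32)); print('green tool xy mm',round(x,2),round(y,2),'size',round(a,1),round(b,1),'deg',round(t,2),'z',round(z,4))
E
python3 - <<'E'
from h import *
c=cam('wrist'); green(c); go(NEST,.1,FA)
# bay pins as seen now, for bias at this yaw
p,s,t=top(c,np.array((322,130)),.006,.014,120); print(p,s,t)
P=cloud(c);Z=P[:,:,2]
m=((Z>.060)&(Z<.08)&(c['range_z']>0)).astype(np.uint8); n,l,st,ce=cv2.connectedComponentsWithStats(m)
for i in range(1,n):
    if 20<st[i,4]<600: print(ce[i].round(1),np.median(P[l==i],0).round(4))
m=((Z>.017)&(Z<.0255)&(c['range_z']>0)).astype(np.uint8); n,l,st,ce=cv2.connectedComponentsWithStats(m)
for i in range(1,n):
    if 30<st[i,4]<200: print('s',ce[i].round(1),np.median(P[l==i],0).round(4))
E
```

```text
green tool xy mm 0.32 -0.47 size 45.5 70.9 deg 89.98 z -0.0115
shift [0.0001 0.0006 0.0313] yaw 0.003 or -3.138 j6 -0.0 t 7.475 F [-0.3 -0.6 -0.2]
[0.53436603 0.03975761 0.00930801] [ 91.28230286 133.19584656] -0.10478393730193059
[298.1 185.7] [0.5174 0.0177 0.0651]
[346.4 186. ] [0.5463 0.0145 0.0651]
[273.2 207.7] [0.5004 0.0058 0.0652]
[371.1 208.2] [ 0.5602 -0.0007  0.0652]
[628.4 457. ] [ 0.7526 -0.2244  0.0672]
s [307.7  52.8] [0.5304 0.0966 0.019 ]
s [337.6  52.8] [0.5501 0.0945 0.0193]
s [287.7  70. ] [0.516  0.0876 0.0195]
s [357.3  70.2] [0.5621 0.0828 0.0199]
s [289.5 140.8] [0.5113 0.0425 0.0195]
s [354.7 141.1] [0.5574 0.0376 0.0193]
s [308.3 155.6] [0.5234 0.0308 0.0192]
s [335.9 155.6] [0.5432 0.0288 0.0194]
s [322.3 156. ] [0.5334 0.0294 0.0182]
s [446.6 421.7] [ 0.6253 -0.2245  0.0217]
```

Call:
drive_tool(
  rows=[
    {"dx": 0.0005,"dy": 0.0014,"dz": 0.01,"yaw": 0.003},
    {"dx": 0.0005,"dy": 0.0014,"dz": 0.025,"yaw": 0.003},
    {"dx": 0.0005,"dy": 0.0014,"dz": 0.04,"yaw": 0.003},
    {"dx": 0.0005,"dy": 0.0014,"dz": 0.05,"yaw": 0.003},
    {"dx": 0.0005,"dy": 0.0014,"dz": 0.05,"yaw": 0.003},
  ],
)

```text
time_s: 8.1
tcp_pos: [0.5274, -0.0282, 0.0802]
eef_rot: [[0.105, 0.994, -0.002], [0.994, -0.105, 0.0], [0.0, -0.002, -1.0]]
ft_force: [-1.1, -0.4, -0.8]
gripper_width: 0.57
gripper_force: 31.6
```

Call:
drive_tool(
  rows=[
    {"dx": 0,"dy": 0,"dz": 0.005,"yaw": 0},
    {"dx": 0,"dy": 0,"dz": 0.01,"yaw": 0},
    {"dx": 0,"dy": 0,"dz": 0.016,"yaw": 0},
    {"dx": 0,"dy": 0,"dz": 0.022,"yaw": 0},
    {"dx": 0,"dy": 0,"dz": 0.022,"yaw": 0},
  ],
)

```text
time_s: 8.72
tcp_pos: [0.5276, -0.0282, 0.0587]
eef_rot: [[0.105, 0.994, -0.001], [0.994, -0.105, 0.0], [0.0, -0.001, -1.0]]
ft_force: [0.1, -0.0, -1.4]
gripper_width: 0.572
gripper_force: 31.6
```

Between the pins, no contact force. Down to the nest.

Call:
drive_tool(
  rows=[
    {"dx": 0,"dy": 0,"dz": 0.007,"yaw": 0},
    {"dx": 0,"dy": 0,"dz": 0.014,"yaw": 0},
    {"dx": 0,"dy": 0,"dz": 0.021,"yaw": 0},
    {"dx": 0,"dy": 0,"dz": 0.028,"yaw": 0},
    {"dx": 0,"dy": 0,"dz": 0.028,"yaw": 0},
  ],
)

```text
time_s: 9.35
tcp_pos: [0.5275, -0.0282, 0.0307]
eef_rot: [[0.105, 0.994, -0.001], [0.994, -0.105, 0.0], [-0.0, -0.001, -1.0]]
ft_force: [-0.4, -0.4, 0.2]
gripper_width: 0.572
gripper_force: 31.7
```

Call:
drive_tool(
  rows=[
    {"dx": 0,"dy": 0,"dz": 0,"yaw": 0},
    {"dx": 0,"dy": 0,"dz": 0,"yaw": 0},
    {"dx": 0,"dy": 0,"dz": 0,"yaw": 0},
    {"dx": 0,"dy": 0,"dz": 0,"yaw": 0},
    {"dx": 0,"dy": 0,"dz": 0,"yaw": 0},
  ],
  fingers=0.072,
)

```text
time_s: 9.98
tcp_pos: [0.5278, -0.0282, 0.0313]
eef_rot: [[0.105, 0.994, 0.0], [0.994, -0.105, 0.0], [0.0, 0.0, -1.0]]
ft_force: [-0.7, 0.8, -0.5]
gripper_width: 0.845
gripper_force: 0.0
```

Call:
drive_tool(
  rows=[
    {"dx": 0,"dy": 0,"dz": -0.015,"yaw": 0},
    {"dx": 0,"dy": 0,"dz": -0.04,"yaw": 0},
    {"dx": 0,"dy": 0,"dz": -0.07,"yaw": 0},
    {"dx": 0,"dy": 0,"dz": -0.1,"yaw": 0},
    {"dx": 0,"dy": 0,"dz": -0.11,"yaw": 0},
  ],
)

```text
time_s: 10.6
tcp_pos: [0.5285, -0.0283, 0.1441]
eef_rot: [[0.105, 0.994, 0.003], [0.994, -0.105, -0.0], [0.0, 0.003, -1.0]]
ft_force: [-0.0, 0.8, -0.3]
gripper_width: 0.842
gripper_force: 0.0
```

```bash
python3 - <<'E'
from h import *
c=cam('wrist'); cv2.imwrite('pics/w5.png',c['image'][100:430,160:480,::-1])
green(c,lo=.0,hi=.15); go(NEST,.14,FA); go((.5855,.3967),.1,.004)
E
```

```text
green tool xy mm 0.11 -1.71 size 71.6 46.0 deg 0.02 z 0.1026
shift [-0.0003 -0.0015  0.0041] yaw 0.0 or -3.142 j6 0.0 t 10.65 F [-0.   0.2  1.5]
shift [0.4286 0.012  0.0442] yaw -0.109 or 3.033 j6 0.0 t 10.65 F [-0.   0.2  1.5]
```

View pics/w5.png

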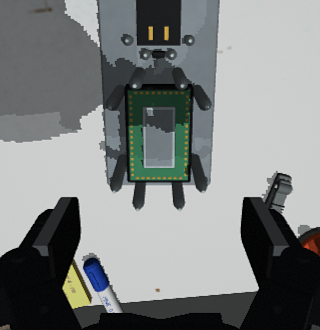

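The lower board lies flat and centred between the eight pins (crop centre 158,136). Now the frame.

Call:
drive_tool(
  rows=[
    {"dx": 0.045,"dy": 0.002,"dz": 0,"yaw": -0.03},
    {"dx": 0.1,"dy": 0.003,"dz": 0,"yaw": -0.06},
    {"dx": 0.16,"dy": 0.005,"dz": 0,"yaw": -0.09},
    {"dx": 0.22,"dy": 0.007,"dz": 0,"yaw": -0.109},
    {"dx": 0.28,"dy": 0.009,"dz": 0,"yaw": -0.109},
  ],
)

```text
time_s: 11.28
tcp_pos: [0.5658, 0.2512, 0.1404]
eef_rot: [[-0.004, 1.0, -0.001], [1.0, 0.004, -0.0], [-0.0, -0.001, -1.0]]
ft_force: [0.0, -0.5, 0.8]
gripper_width: 0.842
gripper_force: 0.0
```

```bash
python3 - <<'E'
from h import *
go((.5855,.3967),.1,.004)
E
```

```text
shift [0.1455 0.0204 0.0403] yaw 0.0 or -3.141 j6 0.37 t 11.275 F [ 0.  -0.5  0.8]
```

Call:
drive_tool(
  rows=[
    {"dx": 0.05,"dy": 0.007,"dz": 0.01,"yaw": 0},
    {"dx": 0.1,"dy": 0.015,"dz": 0.025,"yaw": 0},
    {"dx": 0.14,"dy": 0.02,"dz": 0.04,"yaw": 0},
    {"dx": 0.1435,"dy": 0.02,"dz": 0.04,"yaw": 0},
    {"dx": 0.1435,"dy": 0.02,"dz": 0.04,"yaw": 0},
  ],
)

```text
time_s: 11.9
tcp_pos: [0.5853, 0.3926, 0.1006]
eef_rot: [[-0.004, 1.0, -0.001], [1.0, 0.004, -0.001], [-0.001, -0.001, -1.0]]
ft_force: [-0.1, -0.7, 0.7]
gripper_width: 0.842
gripper_force: 0.0
```

```bash
cat >> h.py <<'E'
def find(c,p,lo,hi,rad=200):
    q=c['Rw'].T@(np.array(p)-c['C']); uv=c['f']*q[:2]/q[2]+[c['cx'],c['cy']]
    p,s,t=top(c,uv,lo,hi,rad); print('at',uv.round(0),p.round(4),s.round(1),round(t,3)); return p,s,t
E
python3 - <<'E'
from h import *
c=cam('wrist'); cv2.imwrite('pics/w6.png',c['image'][:,:,::-1])
p,s,t=find(c,(.5855,.3967,.012),.006,.017); go(p,.002,t)
E
```

```text
at [321. 237.] [0.5864 0.3984 0.0111] [49.8 75.8] 0.009
shift [0.0063 0.001  0.0992] yaw -0.005 or 3.137 j6 0.55 t 11.95 F [0.7 0.2 0.7]
```

Call:
drive_tool(
  rows=[
    {"dx": 0.0045,"dy": 0.001,"dz": 0.035,"yaw": -0.005},
    {"dx": 0.0045,"dy": 0.001,"dz": 0.07,"yaw": -0.005},
    {"dx": 0.0045,"dy": 0.001,"dz": 0.09,"yaw": -0.005},
    {"dx": 0.0045,"dy": 0.001,"dz": 0.098,"yaw": -0.005},
    {"dx": 0.0045,"dy": 0.001,"dz": 0.098,"yaw": -0.005},
  ],
)

```text
time_s: 12.58
tcp_pos: [0.5869, 0.3972, 0.0039]
eef_rot: [[-0.009, 1.0, 0.0], [1.0, 0.009, 0.0], [0.0, 0.0, -1.0]]
ft_force: [-0.8, -0.2, -0.2]
gripper_width: 0.841
gripper_force: 0.0
```

Call:
drive_tool(
  rows=[
    {"dx": 0,"dy": 0,"dz": 0,"yaw": 0},
    {"dx": 0,"dy": 0,"dz": 0,"yaw": 0},
    {"dx": 0,"dy": 0,"dz": 0,"yaw": 0},
    {"dx": 0,"dy": 0,"dz": 0,"yaw": 0},
    {"dx": 0,"dy": 0,"dz": 0,"yaw": 0},
  ],
  fingers=0.04,
  squeeze=30,
)

```text
time_s: 13.2
tcp_pos: [0.5872, 0.3977, 0.005]
eef_rot: [[-0.009, 1.0, 0.002], [1.0, 0.009, 0.001], [0.001, 0.002, -1.0]]
ft_force: [-0.7, -1.7, 6.0]
gripper_width: 0.568
gripper_force: 31.1
```

Call:
drive_tool(
  rows=[
    {"dx": 0,"dy": 0,"dz": -0.02,"yaw": 0},
    {"dx": 0,"dy": 0,"dz": -0.05,"yaw": 0},
    {"dx": 0,"dy": 0,"dz": -0.09,"yaw": 0},
    {"dx": 0,"dy": 0,"dz": -0.13,"yaw": 0},
    {"dx": 0,"dy": 0,"dz": -0.15,"yaw": 0},
  ],
)

```text
time_s: 13.82
tcp_pos: [0.5871, 0.3977, 0.1574]
eef_rot: [[-0.009, 1.0, 0.003], [1.0, 0.009, 0.002], [0.002, 0.003, -1.0]]
ft_force: [0.2, -0.9, -1.1]
gripper_width: 0.568
gripper_force: 31.4
```

```bash
python3 - <<'E'
from h import *
go((.5277,-.0282),.14,FA)
E
```

```text
shift [-0.4254 -0.0633  0.0163] yaw 0.114 or -3.028 j6 0.55 t 13.825 F [ 0.2 -0.9 -1.1]
```

Call:
drive_tool(
  rows=[
    {"dx": -0.03,"dy": -0.005,"dz": 0,"yaw": 0},
    {"dx": -0.08,"dy": -0.012,"dz": 0,"yaw": 0},
    {"dx": -0.135,"dy": -0.02,"dz": 0,"yaw": 0},
    {"dx": -0.19,"dy": -0.029,"dz": 0,"yaw": 0},
    {"dx": -0.245,"dy": -0.037,"dz": 0,"yaw": 0},
  ],
)

```text
time_s: 14.45
tcp_pos: [0.5511, 0.1504, 0.1533]
eef_rot: [[-0.009, 1.0, -0.0], [1.0, 0.009, -0.0], [-0.0, -0.0, -1.0]]
ft_force: [0.5, 0.2, 0.3]
gripper_width: 0.567
gripper_force: 31.4
```

Call:
drive_tool(
  rows=[
    {"dx": -0.055,"dy": -0.008,"dz": 0,"yaw": 0.04},
    {"dx": -0.105,"dy": -0.015,"dz": 0.005,"yaw": 0.08},
    {"dx": -0.15,"dy": -0.022,"dz": 0.01,"yaw": 0.114},
    {"dx": -0.175,"dy": -0.0255,"dz": 0.016,"yaw": 0.114},
    {"dx": -0.1804,"dy": -0.0263,"dz": 0.016,"yaw": 0.114},
  ],
)

```text
time_s: 15.08
tcp_pos: [0.5266, -0.0298, 0.137]
eef_rot: [[0.107, 0.994, -0.001], [0.994, -0.107, 0.0], [-0.0, -0.001, -1.0]]
ft_force: [0.5, 0.5, -0.5]
gripper_width: 0.569
gripper_force: 31.4
```

Call:
drive_tool(
  rows=[
    {"dx": 0,"dy": 0,"dz": 0,"yaw": 0},
    {"dx": 0,"dy": 0,"dz": 0,"yaw": 0},
    {"dx": 0,"dy": 0,"dz": 0,"yaw": 0},
    {"dx": 0,"dy": 0,"dz": 0,"yaw": 0},
    {"dx": 0,"dy": 0,"dz": 0,"yaw": 0},
  ],
)

```text
time_s: 15.7
tcp_pos: [0.5271, -0.0284, 0.1373]
eef_rot: [[0.104, 0.995, -0.0], [0.995, -0.104, -0.0], [-0.0, -0.0, -1.0]]
ft_force: [-0.2, -0.6, -0.7]
gripper_width: 0.573
gripper_force: 31.4
```

```bash
python3 - <<'E'
from h import *
c=cam('wrist'); cv2.imwrite('pics/w7.png',c['image'][:,:,::-1])
held(c,.012); go((.5277,-.0282),.085,FA)
E
```

```text
held: z -0.006 x [-0.037   0.0381] y [-0.035   0.0351]
  rect 0.1 0.1 76.8 75.1 0.22
shift [0.0003 0.0006 0.0523] yaw 0.0 or -3.141 j6 0.0 t 15.75 F [-0.4  0.3 -0.6]
```

View pics/w7.png

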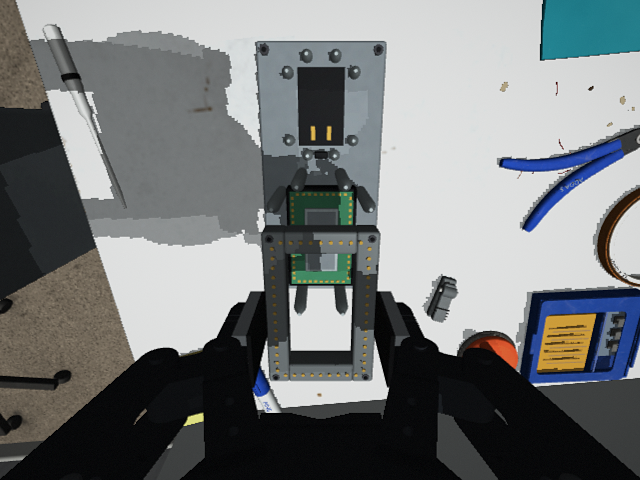

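The frame is held straight at (320,305), with long-axis extents equal to the first board's. Lowering it.

Call:
drive_tool(
  rows=[
    {"dx": 0.0003,"dy": 0.0006,"dz": 0.012,"yaw": 0},
    {"dx": 0.0003,"dy": 0.0006,"dz": 0.03,"yaw": 0},
    {"dx": 0.0003,"dy": 0.0006,"dz": 0.042,"yaw": 0},
    {"dx": 0.0003,"dy": 0.0006,"dz": 0.05,"yaw": 0},
    {"dx": 0.0003,"dy": 0.0006,"dz": 0.055,"yaw": 0},
  ],
)

```text
time_s: 16.38
tcp_pos: [0.5276, -0.0284, 0.0817]
eef_rot: [[0.105, 0.994, -0.0], [0.994, -0.105, 0.0], [0.0, -0.0, -1.0]]
ft_force: [0.8, 0.1, 0.1]
gripper_width: 0.571
gripper_force: 31.4
```

Call:
drive_tool(
  rows=[
    {"dx": 0,"dy": 0,"dz": 0.005,"yaw": 0},
    {"dx": 0,"dy": 0,"dz": 0.01,"yaw": 0},
    {"dx": 0,"dy": 0,"dz": 0.015,"yaw": 0},
    {"dx": 0,"dy": 0,"dz": 0.02,"yaw": 0},
    {"dx": 0,"dy": 0,"dz": 0.024,"yaw": 0},
  ],
)

```text
time_s: 17.0
tcp_pos: [0.5277, -0.0284, 0.058]
eef_rot: [[0.105, 0.994, -0.0], [0.994, -0.105, 0.0], [0.0, -0.0, -1.0]]
ft_force: [-0.4, -0.7, -0.9]
gripper_width: 0.571
gripper_force: 31.4
```

Call:
drive_tool(
  rows=[
    {"dx": 0,"dy": 0,"dz": 0.005,"yaw": 0},
    {"dx": 0,"dy": 0,"dz": 0.009,"yaw": 0},
    {"dx": 0,"dy": 0,"dz": 0.013,"yaw": 0},
    {"dx": 0,"dy": 0,"dz": 0.0145,"yaw": 0},
    {"dx": 0,"dy": 0,"dz": 0.0145,"yaw": 0},
  ],
)

```text
time_s: 17.62
tcp_pos: [0.5277, -0.0284, 0.0438]
eef_rot: [[0.105, 0.994, -0.0], [0.994, -0.105, 0.0], [0.0, -0.0, -1.0]]
ft_force: [-0.7, 0.2, 0.5]
gripper_width: 0.57
gripper_force: 31.4
```

Call:
drive_tool(
  rows=[
    {"dx": 0,"dy": 0,"dz": 0,"yaw": 0},
    {"dx": 0,"dy": 0,"dz": 0,"yaw": 0},
    {"dx": 0,"dy": 0,"dz": 0,"yaw": 0},
    {"dx": 0,"dy": 0,"dz": 0,"yaw": 0},
    {"dx": 0,"dy": 0,"dz": 0,"yaw": 0},
  ],
  fingers=0.072,
)

```text
time_s: 18.25
tcp_pos: [0.5277, -0.0284, 0.0438]
eef_rot: [[0.105, 0.994, 0.0], [0.994, -0.105, 0.0], [0.0, 0.0, -1.0]]
ft_force: [-0.7, -0.5, 0.1]
gripper_width: 0.841
gripper_force: 0.0
```

Call:
drive_tool(
  rows=[
    {"dx": 0,"dy": 0,"dz": -0.015,"yaw": 0},
    {"dx": 0,"dy": 0,"dz": -0.04,"yaw": 0},
    {"dx": 0,"dy": 0,"dz": -0.07,"yaw": 0},
    {"dx": 0,"dy": 0,"dz": -0.1,"yaw": 0},
    {"dx": 0,"dy": 0,"dz": -0.1,"yaw": 0},
  ],
)

```text
time_s: 18.88
tcp_pos: [0.5288, -0.0285, 0.1474]
eef_rot: [[0.105, 0.994, 0.005], [0.994, -0.105, -0.0], [0.0, 0.005, -1.0]]
ft_force: [0.3, 0.7, -1.1]
gripper_width: 0.841
gripper_force: 0.0
```

```bash
python3 - <<'E'
from h import *
c=cam('wrist'); cv2.imwrite('pics/w8.png',c['image'][100:430,160:480,::-1])
find(c,(*NEST,.051),.046,.055,90); go((.438,.2926),.1,-.107)
E
```

```text
at [318. 239.] [ 0.5276 -0.0278  0.0505] [49.8 75.6] -0.105
shift [ 0.3098 -0.1234  0.0452] yaw 0.002 or -3.14 j6 0.0 t 18.925 F [-0.3 -0.  -0.6]
```

View pics/w8.png

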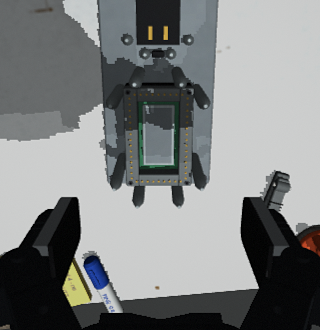

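The frame lies flat round the can (crop centre 158,136), top at 50.5 mm as expected, angle -0.105. Next the upper board.

Call:
drive_tool(
  rows=[
    {"dx": 0.04,"dy": -0.016,"dz": 0,"yaw": 0.002},
    {"dx": 0.095,"dy": -0.038,"dz": 0,"yaw": 0.002},
    {"dx": 0.15,"dy": -0.06,"dz": 0.0,"yaw": 0.002},
    {"dx": 0.205,"dy": -0.082,"dz": 0.0,"yaw": 0.002},
    {"dx": 0.26,"dy": -0.103,"dz": 0.0,"yaw": 0.002},
  ],
)

```text
time_s: 19.55
tcp_pos: [0.4514, 0.2426, 0.1434]
eef_rot: [[0.107, 0.994, -0.0], [0.994, -0.107, -0.0], [-0.0, -0.0, -1.0]]
ft_force: [0.3, 0.1, -0.4]
gripper_width: 0.844
gripper_force: 0.0
```

Call:
drive_tool(
  rows=[
    {"dx": 0.03,"dy": -0.012,"dz": 0.02,"yaw": 0},
    {"dx": 0.048,"dy": -0.02,"dz": 0.035,"yaw": 0},
    {"dx": 0.05,"dy": -0.0204,"dz": 0.045,"yaw": 0},
    {"dx": 0.05,"dy": -0.0204,"dz": 0.045,"yaw": 0},
    {"dx": 0.05,"dy": -0.0204,"dz": 0.045,"yaw": 0},
  ],
)

```text
time_s: 20.18
tcp_pos: [0.4382, 0.2921, 0.0993]
eef_rot: [[0.108, 0.994, 0.001], [0.994, -0.108, 0.0], [0.0, 0.001, -1.0]]
ft_force: [-0.4, -0.6, 0.2]
gripper_width: 0.842
gripper_force: 0.0
```

```bash
python3 - <<'E'
from h import *
c=cam('wrist')
p,s,t=find(c,(.438,.2926,.012),.006,.021); go(p,.001,t)
E
```

```text
at [320. 243.] [0.4381 0.2942 0.0117] [49.6 76. ] -0.106
shift [ 0.0019 -0.0004  0.0985] yaw -0.003 or 3.139 j6 0.65 t 20.225 F [-0.7 -0.6 -0.8]
```

Call:
drive_tool(
  rows=[
    {"dx": 0.0015,"dy": -0.0004,"dz": 0.035,"yaw": -0.003},
    {"dx": 0.0015,"dy": -0.0004,"dz": 0.07,"yaw": -0.003},
    {"dx": 0.0015,"dy": -0.0004,"dz": 0.09,"yaw": -0.003},
    {"dx": 0.0015,"dy": -0.0004,"dz": 0.098,"yaw": -0.003},
    {"dx": 0.0015,"dy": -0.0004,"dz": 0.098,"yaw": -0.003},
  ],
)

```text
time_s: 20.85
tcp_pos: [0.4377, 0.2945, 0.0013]
eef_rot: [[0.104, 0.995, 0.0], [0.995, -0.104, 0.0], [0.0, 0.0, -1.0]]
ft_force: [-0.7, -0.1, 1.4]
gripper_width: 0.843
gripper_force: 0.0
```

Call:
drive_tool(
  rows=[
    {"dx": 0,"dy": 0,"dz": 0,"yaw": 0},
    {"dx": 0,"dy": 0,"dz": 0,"yaw": 0},
    {"dx": 0,"dy": 0,"dz": 0,"yaw": 0},
    {"dx": 0,"dy": 0,"dz": 0,"yaw": 0},
    {"dx": 0,"dy": 0,"dz": 0,"yaw": 0},
  ],
  fingers=0.04,
  squeeze=30,
)

```text
time_s: 21.48
tcp_pos: [0.4379, 0.2948, 0.0022]
eef_rot: [[0.104, 0.995, 0.002], [0.995, -0.104, 0.001], [0.001, 0.001, -1.0]]
ft_force: [-1.1, -1.1, 4.2]
gripper_width: 0.574
gripper_force: 31.0
```

Call:
drive_tool(
  rows=[
    {"dx": 0,"dy": 0,"dz": -0.02,"yaw": 0},
    {"dx": 0,"dy": 0,"dz": -0.05,"yaw": 0},
    {"dx": 0,"dy": 0,"dz": -0.09,"yaw": 0},
    {"dx": 0,"dy": 0,"dz": -0.13,"yaw": 0},
    {"dx": 0,"dy": 0,"dz": -0.15,"yaw": 0},
  ],
)

```text
time_s: 22.1
tcp_pos: [0.4378, 0.2948, 0.1545]
eef_rot: [[0.104, 0.995, 0.003], [0.995, -0.104, 0.002], [0.002, 0.003, -1.0]]
ft_force: [0.8, -0.9, -1.1]
gripper_width: 0.574
gripper_force: 31.8
```

```bash
python3 - <<'E'
from h import *
go((.5277,-.0284),.14,FA)
E
```

```text
shift [-0.3121  0.1229  0.0141] yaw 0.001 or -3.141 j6 0.65 t 22.1 F [ 0.8 -0.9 -1.1]
```

Call:
drive_tool(
  rows=[
    {"dx": -0.03,"dy": 0.012,"dz": 0,"yaw": 0},
    {"dx": -0.08,"dy": 0.032,"dz": 0,"yaw": 0},
    {"dx": -0.13,"dy": 0.051,"dz": 0.0,"yaw": 0},
    {"dx": -0.18,"dy": 0.071,"dz": 0.0,"yaw": 0},
    {"dx": -0.23,"dy": 0.0906,"dz": 0.0,"yaw": 0},
  ],
)

```text
time_s: 22.72
tcp_pos: [0.5036, 0.0546, 0.151]
eef_rot: [[0.104, 0.995, 0.0], [0.995, -0.104, 0.0], [0.0, 0.0, -1.0]]
ft_force: [0.7, 0.4, -1.3]
gripper_width: 0.579
gripper_force: 31.8
```

Call:
drive_tool(
  rows=[
    {"dx": -0.04,"dy": 0.016,"dz": 0,"yaw": 0.001},
    {"dx": -0.07,"dy": 0.027,"dz": 0.007,"yaw": 0.001},
    {"dx": -0.0825,"dy": 0.0323,"dz": 0.014,"yaw": 0.001},
    {"dx": -0.0825,"dy": 0.0323,"dz": 0.014,"yaw": 0.001},
    {"dx": -0.0825,"dy": 0.0323,"dz": 0.014,"yaw": 0.001},
  ],
)

```text
time_s: 23.35
tcp_pos: [0.527, -0.0282, 0.137]
eef_rot: [[0.104, 0.995, -0.0], [0.995, -0.104, 0.0], [0.0, -0.0, -1.0]]
ft_force: [0.2, 0.4, -0.1]
gripper_width: 0.575
gripper_force: 31.8
```

```bash
python3 - <<'E'
from h import *
c=cam('wrist')
held(c,.012); green(c); go((.5277,-.0283),.1,FA)
E
```

```text
held: z -0.0093 x [-0.0386  0.0365] y [-0.0351  0.0342]
  rect -1.6 -0.4 76.2 76.8 89.93
green tool xy mm -1.52 -0.5 size 71.1 45.6 deg 0.0 z -0.0094
shift [-0.0001  0.0007  0.0371] yaw 0.001 or -3.141 j6 0.0 t 23.4 F [ 1.   0.2 -0.5]
```

Call:
drive_tool(
  rows=[
    {"dx": 0.0018,"dy": 0.0007,"dz": 0.012,"yaw": 0.001},
    {"dx": 0.0018,"dy": 0.0007,"dz": 0.03,"yaw": 0.001},
    {"dx": 0.0018,"dy": 0.0007,"dz": 0.042,"yaw": 0.001},
    {"dx": 0.0018,"dy": 0.0007,"dz": 0.05,"yaw": 0.001},
    {"dx": 0.0018,"dy": 0.0007,"dz": 0.055,"yaw": 0.001},
  ],
)

```text
time_s: 24.02
tcp_pos: [0.5279, -0.0274, 0.0812]
eef_rot: [[0.106, 0.994, -0.0], [0.994, -0.106, 0.0], [0.0, -0.0, -1.0]]
ft_force: [-0.2, 0.1, 0.0]
gripper_width: 0.574
gripper_force: 31.8
```

Call:
drive_tool(
  rows=[
    {"dx": 0,"dy": 0,"dz": 0.004,"yaw": 0},
    {"dx": 0,"dy": 0,"dz": 0.008,"yaw": 0},
    {"dx": 0,"dy": 0,"dz": 0.012,"yaw": 0},
    {"dx": 0,"dy": 0,"dz": 0.016,"yaw": 0},
    {"dx": 0,"dy": 0,"dz": 0.019,"yaw": 0},
  ],
)

```text
time_s: 24.65
tcp_pos: [0.528, -0.0274, 0.0626]
eef_rot: [[0.106, 0.994, -0.0], [0.994, -0.106, 0.0], [0.0, -0.0, -1.0]]
ft_force: [-0.8, 0.4, -0.3]
gripper_width: 0.579
gripper_force: 31.8
```

Call:
drive_tool(
  rows=[
    {"dx": 0,"dy": 0,"dz": 0.004,"yaw": 0},
    {"dx": 0,"dy": 0,"dz": 0.008,"yaw": 0},
    {"dx": 0,"dy": 0,"dz": 0.011,"yaw": 0},
    {"dx": 0,"dy": 0,"dz": 0.0115,"yaw": 0},
    {"dx": 0,"dy": 0,"dz": 0.0115,"yaw": 0},
  ],
)

```text
time_s: 25.28
tcp_pos: [0.5281, -0.0274, 0.0514]
eef_rot: [[0.106, 0.994, 0.0], [0.994, -0.106, 0.0], [0.0, 0.0, -1.0]]
ft_force: [0.1, 1.1, -0.8]
gripper_width: 0.576
gripper_force: 31.8
```

Call:
drive_tool(
  rows=[
    {"dx": 0,"dy": 0,"dz": 0,"yaw": 0},
    {"dx": 0,"dy": 0,"dz": 0,"yaw": 0},
    {"dx": 0,"dy": 0,"dz": 0,"yaw": 0},
    {"dx": 0,"dy": 0,"dz": 0,"yaw": 0},
    {"dx": 0,"dy": 0,"dz": 0,"yaw": 0},
  ],
  fingers=0.072,
)

```text
time_s: 25.9
tcp_pos: [0.528, -0.0274, 0.0513]
eef_rot: [[0.106, 0.994, -0.0], [0.994, -0.106, 0.0], [0.0, -0.0, -1.0]]
ft_force: [0.1, -0.2, -0.4]
gripper_width: 0.84
gripper_force: 0.0
```

Call:
drive_tool(
  rows=[
    {"dx": 0,"dy": 0,"dz": -0.015,"yaw": 0},
    {"dx": 0,"dy": 0,"dz": -0.04,"yaw": 0},
    {"dx": 0,"dy": 0,"dz": -0.07,"yaw": 0},
    {"dx": 0,"dy": 0,"dz": -0.1,"yaw": 0},
    {"dx": 0,"dy": 0,"dz": -0.1,"yaw": 0},
  ],
)

```text
time_s: 26.52
tcp_pos: [0.5291, -0.0275, 0.1549]
eef_rot: [[0.106, 0.994, 0.005], [0.994, -0.106, -0.0], [0.0, 0.005, -1.0]]
ft_force: [-0.4, 0.3, -0.9]
gripper_width: 0.842
gripper_force: 0.0
```

```bash
python3 - <<'E'
from h import *
c=cam('wrist'); cv2.imwrite('pics/w9.png',c['image'][100:430,160:480,::-1])
find(c,(*NEST,.06),.055,.068,90); go((.435,.186),.12,-.18)
E
```

```text
at [317. 241.] [ 0.5273 -0.0331  0.0601] [49.6 84.8] -0.107
shift [ 0.2024 -0.1156  0.0328] yaw 0.074 or -3.068 j6 0.01 t 26.575 F [-0.8 -0.4  0.5]
```

View pics/w9.png

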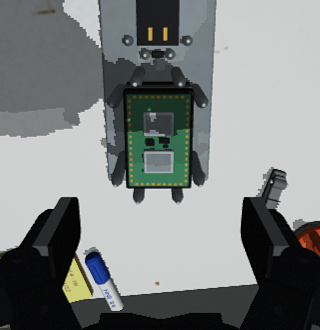

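The upper board sits in place, two cans at (158,142), top at 60 mm as expected. Now the weight.

Call:
drive_tool(
  rows=[
    {"dx": 0.03,"dy": -0.017,"dz": 0,"yaw": 0.074},
    {"dx": 0.08,"dy": -0.046,"dz": 0,"yaw": 0.074},
    {"dx": 0.13,"dy": -0.074,"dz": 0.01,"yaw": 0.074},
    {"dx": 0.18,"dy": -0.103,"dz": 0.02,"yaw": 0.074},
    {"dx": 0.202,"dy": -0.1155,"dz": 0.033,"yaw": 0.074},
  ],
  fingers=0.05,
)

```text
time_s: 27.2
tcp_pos: [0.433, 0.1877, 0.1177]
eef_rot: [[0.177, 0.984, -0.0], [0.984, -0.177, 0.0], [0.0, -0.0, -1.0]]
ft_force: [0.9, 0.1, -0.5]
gripper_width: 0.584
gripper_force: 0.0
```

Call:
drive_tool(
  rows=[
    {"dx": 0,"dy": 0,"dz": 0,"yaw": 0},
    {"dx": 0,"dy": 0,"dz": 0,"yaw": 0},
    {"dx": 0,"dy": 0,"dz": 0,"yaw": 0},
    {"dx": 0,"dy": 0,"dz": 0,"yaw": 0},
    {"dx": 0,"dy": 0,"dz": 0,"yaw": 0},
  ],
)

```text
time_s: 27.82
tcp_pos: [0.4348, 0.1853, 0.1184]
eef_rot: [[0.18, 0.984, 0.0], [0.984, -0.18, 0.0], [0.0, 0.0, -1.0]]
ft_force: [0.3, -0.6, 0.1]
gripper_width: 0.586
gripper_force: 0.0
```

```bash
python3 - <<'E'
from h import *
c=cam('wrist')
find(c,(.435,.186,.012),.006,.017)
p,s,t=find(c,(.435,.186,.031),.025,.037); go(p,.016,t)
E
```

```text
at [321. 234.] [0.435  0.1869 0.0112] [49.7 75.7] -0.177
at [321. 242.] [0.4349 0.1875 0.0306] [13.6 41.1] -0.171
shift [ 0.0021 -0.0002  0.1024] yaw -0.009 or 3.132 j6 0.53 t 27.875 F [-0.3  0.4 -0.1]
```

Call:
drive_tool(
  rows=[
    {"dx": 0.0013,"dy": -0.0001,"dz": 0.035,"yaw": -0.002},
    {"dx": 0.0013,"dy": -0.0001,"dz": 0.07,"yaw": -0.002},
    {"dx": 0.0013,"dy": -0.0001,"dz": 0.09,"yaw": -0.002},
    {"dx": 0.0013,"dy": -0.0001,"dz": 0.102,"yaw": -0.002},
    {"dx": 0.0013,"dy": -0.0001,"dz": 0.102,"yaw": -0.002},
  ],
)

```text
time_s: 28.5
tcp_pos: [0.4345, 0.1868, 0.016]
eef_rot: [[0.177, 0.984, -0.001], [0.984, -0.177, -0.0], [-0.0, -0.001, -1.0]]
ft_force: [0.6, 0.3, -0.7]
gripper_width: 0.59
gripper_force: 0.0
```

Call:
drive_tool(
  rows=[
    {"dx": 0,"dy": 0,"dz": 0,"yaw": 0},
    {"dx": 0,"dy": 0,"dz": 0,"yaw": 0},
    {"dx": 0,"dy": 0,"dz": 0,"yaw": 0},
    {"dx": 0,"dy": 0,"dz": 0,"yaw": 0},
    {"dx": 0,"dy": 0,"dz": 0,"yaw": 0},
  ],
  fingers=0.004,
  squeeze=50,
)

```text
time_s: 29.12
tcp_pos: [0.4353, 0.1872, 0.0173]
eef_rot: [[0.177, 0.984, 0.002], [0.984, -0.177, 0.001], [0.001, 0.001, -1.0]]
ft_force: [-0.3, -0.1, 6.7]
gripper_width: 0.153
gripper_force: 50.1
```

Call:
drive_tool(
  rows=[
    {"dx": 0,"dy": 0,"dz": -0.02,"yaw": 0},
    {"dx": 0,"dy": 0,"dz": -0.05,"yaw": 0},
    {"dx": 0,"dy": 0,"dz": -0.09,"yaw": 0},
    {"dx": 0,"dy": 0,"dz": -0.13,"yaw": 0},
    {"dx": 0,"dy": 0,"dz": -0.15,"yaw": 0},
  ],
)

```text
time_s: 29.75
tcp_pos: [0.435, 0.1871, 0.1683]
eef_rot: [[0.177, 0.984, 0.002], [0.984, -0.177, 0.001], [0.001, 0.002, -1.0]]
ft_force: [-0.1, -0.3, -3.7]
gripper_width: 0.148
gripper_force: 49.4
```

```bash
python3 - <<'E'
from h import *
go((.5277,-.0282),.16,FA)
E
```

```text
shift [-0.1955  0.1293  0.0083] yaw -0.073 or 3.069 j6 0.53 t 29.75 F [-0.1 -0.3 -3.7]
```

Call:
drive_tool(
  rows=[
    {"dx": -0.03,"dy": 0.02,"dz": 0,"yaw": 0},
    {"dx": -0.075,"dy": 0.05,"dz": 0,"yaw": -0.03},
    {"dx": -0.12,"dy": 0.08,"dz": 0.0,"yaw": -0.06},
    {"dx": -0.165,"dy": 0.11,"dz": 0.004,"yaw": -0.073},
    {"dx": -0.1955,"dy": 0.1293,"dz": 0.008,"yaw": -0.073},
  ],
)

```text
time_s: 30.38
tcp_pos: [0.5275, -0.0305, 0.1571]
eef_rot: [[0.106, 0.994, -0.001], [0.994, -0.106, -0.0], [-0.0, -0.001, -1.0]]
ft_force: [0.9, 0.5, -4.3]
gripper_width: 0.149
gripper_force: 49.3
```

Call:
drive_tool(
  rows=[
    {"dx": 0,"dy": 0,"dz": 0,"yaw": 0},
    {"dx": 0,"dy": 0,"dz": 0,"yaw": 0},
    {"dx": 0,"dy": 0,"dz": 0,"yaw": 0},
    {"dx": 0,"dy": 0,"dz": 0,"yaw": 0},
    {"dx": 0,"dy": 0,"dz": 0,"yaw": 0},
  ],
)

```text
time_s: 31.0
tcp_pos: [0.5272, -0.0279, 0.1584]
eef_rot: [[0.104, 0.995, 0.0], [0.995, -0.104, -0.0], [0.0, 0.0, -1.0]]
ft_force: [0.6, 0.2, -4.1]
gripper_width: 0.144
gripper_force: 49.4
```

```bash
python3 - <<'E'
from h import *
c=cam('wrist'); cv2.imwrite('pics/w10.png',c['image'][:,:,::-1])
o=env.get_obs(); p=o['tcp_pos'].copy(); p[2]-=.0055
q,s,t=find(c,p,p[2]-.005,p[2]+.004,150); print('tool',totool(q,o).round(4)); go((.5277,-.0282),.1,FA)
E
```

```text
at [321. 300.] [ 0.5285 -0.0128  0.1522] [45.8 49.5] 1.467
tool [ 0.0153 -0.0003  0.0062]
shift [-0.0001  0.0004  0.0584] yaw 0.001 or -3.141 j6 0.0 t 31.05 F [-0.7 -0.3 -4.1]
```

View pics/w10.png

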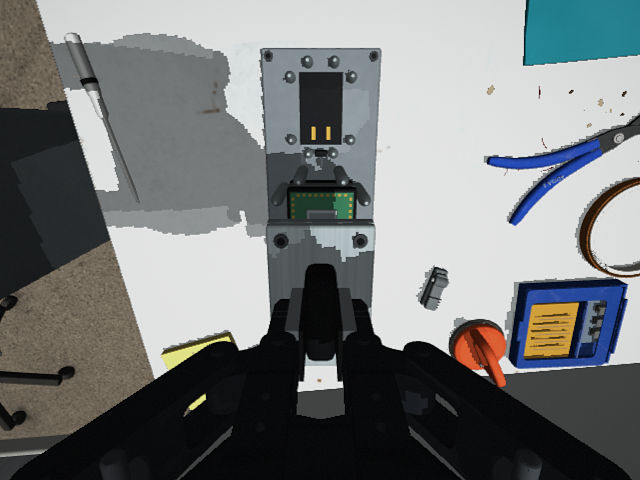

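The weight is held by its bar with the plate level (front edge row 225), 18 mm hanging below the TCP, in line with the nest. Lowering it.

Call:
drive_tool(
  rows=[
    {"dx": 0,"dy": 0.0005,"dz": 0.012,"yaw": 0},
    {"dx": 0,"dy": 0.0005,"dz": 0.03,"yaw": 0},
    {"dx": 0,"dy": 0.0005,"dz": 0.045,"yaw": 0},
    {"dx": 0,"dy": 0.0005,"dz": 0.055,"yaw": 0},
    {"dx": 0,"dy": 0.0005,"dz": 0.06,"yaw": 0},
  ],
)

```text
time_s: 31.68
tcp_pos: [0.5276, -0.0284, 0.0975]
eef_rot: [[0.105, 0.994, -0.001], [0.994, -0.105, 0.0], [0.0, -0.001, -1.0]]
ft_force: [-0.3, -0.6, -2.8]
gripper_width: 0.147
gripper_force: 49.4
```

Call:
drive_tool(
  rows=[
    {"dx": 0,"dy": 0,"dz": 0.004,"yaw": 0},
    {"dx": 0,"dy": 0,"dz": 0.008,"yaw": 0},
    {"dx": 0,"dy": 0,"dz": 0.012,"yaw": 0},
    {"dx": 0,"dy": 0,"dz": 0.016,"yaw": 0},
    {"dx": 0,"dy": 0,"dz": 0.018,"yaw": 0},
  ],
)

```text
time_s: 32.3
tcp_pos: [0.5278, -0.0284, 0.08]
eef_rot: [[0.105, 0.994, -0.0], [0.994, -0.105, 0.0], [0.0, -0.0, -1.0]]
ft_force: [-1.0, 0.3, -3.4]
gripper_width: 0.149
gripper_force: 49.4
```

Call:
drive_tool(
  rows=[
    {"dx": 0,"dy": 0,"dz": 0.003,"yaw": 0},
    {"dx": 0,"dy": 0,"dz": 0.005,"yaw": 0},
    {"dx": 0,"dy": 0,"dz": 0.007,"yaw": 0},
    {"dx": 0,"dy": 0,"dz": 0.008,"yaw": 0},
    {"dx": 0,"dy": 0,"dz": 0.008,"yaw": 0},
  ],
)

```text
time_s: 32.92
tcp_pos: [0.5279, -0.0284, 0.0724]
eef_rot: [[0.105, 0.994, 0.0], [0.994, -0.105, -0.0], [-0.0, 0.0, -1.0]]
ft_force: [-0.7, -0.3, -2.5]
gripper_width: 0.149
gripper_force: 49.6
```

Call:
drive_tool(
  rows=[
    {"dx": 0,"dy": 0,"dz": 0.0005,"yaw": 0},
    {"dx": 0,"dy": 0,"dz": 0.0005,"yaw": 0},
    {"dx": 0,"dy": 0,"dz": 0.0005,"yaw": 0},
    {"dx": 0,"dy": 0,"dz": 0.0005,"yaw": 0},
    {"dx": 0,"dy": 0,"dz": 0.0005,"yaw": 0},
  ],
  fingers=0.04,
)

```text
time_s: 33.55
tcp_pos: [0.5278, -0.0284, 0.0719]
eef_rot: [[0.105, 0.994, 0.0], [0.994, -0.105, -0.0], [0.0, 0.0, -1.0]]
ft_force: [0.7, -0.2, -0.0]
gripper_width: 0.467
gripper_force: 0.0
```

Call:
drive_tool(
  rows=[
    {"dx": 0,"dy": 0,"dz": -0.015,"yaw": 0},
    {"dx": 0,"dy": 0,"dz": -0.03,"yaw": 0},
    {"dx": 0,"dy": 0,"dz": -0.06,"yaw": 0},
    {"dx": 0,"dy": 0,"dz": -0.09,"yaw": 0},
    {"dx": 0,"dy": 0,"dz": -0.09,"yaw": 0},
  ],
)

```text
time_s: 34.17
tcp_pos: [0.5289, -0.0285, 0.1655]
eef_rot: [[0.105, 0.994, 0.005], [0.994, -0.105, -0.0], [0.0, 0.005, -1.0]]
ft_force: [0.7, 0.1, 0.2]
gripper_width: 0.464
gripper_force: 0.0
```

```bash
python3 - <<'E'
from h import *
c=cam('wrist'); cv2.imwrite('pics/w11.png',c['image'][60:430,160:480,::-1])
find(c,(*NEST,.066),.062,.0695,80); find(c,(*NEST,.086),.081,.092,60); go((.4408,.4031),.12,-.325)
E
```

```text
at [317. 238.] [ 0.5273 -0.0323  0.0651] [49.7 82. ] -0.105
at [317. 247.] [ 0.5279 -0.0283  0.0846] [13.3 40.3] -0.115
shift [ 0.42   -0.1324  0.0433] yaw 0.22 or -2.922 j6 0.0 t 34.225 F [-0.4  1.  -0.3]
```

View pics/w11.png

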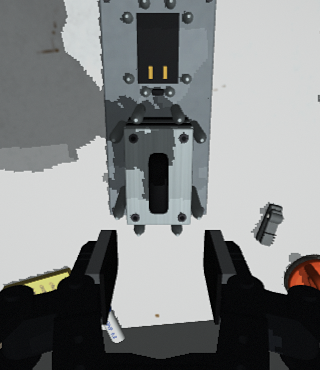

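The weight lies flat between the pins with its bar at (158,182). Plate top measures 65 mm (66 at the stop, and the range reads about 0.8 mm low), so the nest is at its stop. Now the battery.

Call:
drive_tool(
  rows=[
    {"dx": 0.04,"dy": -0.013,"dz": 0,"yaw": 0},
    {"dx": 0.09,"dy": -0.028,"dz": 0,"yaw": 0},
    {"dx": 0.145,"dy": -0.046,"dz": 0.0,"yaw": 0},
    {"dx": 0.2,"dy": -0.063,"dz": 0.0,"yaw": 0},
    {"dx": 0.255,"dy": -0.08,"dz": 0.0,"yaw": 0},
  ],
  fingers=0.06,
)

```text
time_s: 34.85
tcp_pos: [0.4741, 0.2352, 0.1615]
eef_rot: [[0.105, 0.994, -0.0], [0.994, -0.105, -0.0], [-0.0, -0.0, -1.0]]
ft_force: [1.9, -0.2, -0.5]
gripper_width: 0.701
gripper_force: 0.0
```

Call:
drive_tool(
  rows=[
    {"dx": 0.05,"dy": -0.016,"dz": 0,"yaw": 0.06},
    {"dx": 0.1,"dy": -0.032,"dz": 0.01,"yaw": 0.12},
    {"dx": 0.14,"dy": -0.044,"dz": 0.02,"yaw": 0.18},
    {"dx": 0.164,"dy": -0.052,"dz": 0.035,"yaw": 0.22},
    {"dx": 0.164,"dy": -0.052,"dz": 0.043,"yaw": 0.22},
  ],
)

```text
time_s: 35.48
tcp_pos: [0.4394, 0.403, 0.1171]
eef_rot: [[0.318, 0.948, -0.002], [0.948, -0.318, -0.001], [-0.002, -0.001, -1.0]]
ft_force: [-0.7, -0.7, -0.5]
gripper_width: 0.703
gripper_force: 0.0
```

Call:
drive_tool(
  rows=[
    {"dx": 0,"dy": 0,"dz": 0,"yaw": 0},
    {"dx": 0,"dy": 0,"dz": 0,"yaw": 0},
    {"dx": 0,"dy": 0,"dz": 0,"yaw": 0},
    {"dx": 0,"dy": 0,"dz": 0,"yaw": 0},
    {"dx": 0,"dy": 0,"dz": 0,"yaw": 0},
  ],
)

```text
time_s: 36.1
tcp_pos: [0.4405, 0.402, 0.119]
eef_rot: [[0.319, 0.948, 0.0], [0.948, -0.319, 0.0], [0.0, 0.0, -1.0]]
ft_force: [0.6, 0.5, -0.1]
gripper_width: 0.695
gripper_force: 0.0
```

```bash
python3 - <<'E'
from h import *
c=cam('wrist')
p,s,t=find(c,(.4408,.4031,.015),.007,.02); go(p,.003,t)
E
```

```text
at [320. 235.] [0.441  0.4052 0.0143] [35.7 56. ] -0.321
shift [ 0.0031 -0.0006  0.1159] yaw -0.004 or 3.137 j6 1.02 t 36.15 F [0.7 0.4 0.2]
```

Call:
drive_tool(
  rows=[
    {"dx": 0.0025,"dy": -0.0005,"dz": 0.04,"yaw": -0.003},
    {"dx": 0.0025,"dy": -0.0005,"dz": 0.08,"yaw": -0.003},
    {"dx": 0.0025,"dy": -0.0005,"dz": 0.105,"yaw": -0.003},
    {"dx": 0.0025,"dy": -0.0005,"dz": 0.116,"yaw": -0.003},
    {"dx": 0.0025,"dy": -0.0005,"dz": 0.116,"yaw": -0.003},
  ],
)

```text
time_s: 36.78
tcp_pos: [0.4407, 0.4046, 0.0028]
eef_rot: [[0.316, 0.949, -0.0], [0.949, -0.316, -0.0], [-0.0, -0.0, -1.0]]
ft_force: [0.4, -0.6, 1.1]
gripper_width: 0.699
gripper_force: 0.0
```

Call:
drive_tool(
  rows=[
    {"dx": 0,"dy": 0,"dz": 0,"yaw": 0},
    {"dx": 0,"dy": 0,"dz": 0,"yaw": 0},
    {"dx": 0,"dy": 0,"dz": 0,"yaw": 0},
    {"dx": 0,"dy": 0,"dz": 0,"yaw": 0},
    {"dx": 0,"dy": 0,"dz": 0,"yaw": 0},
  ],
  fingers=0.026,
  squeeze=30,
)

```text
time_s: 37.4
tcp_pos: [0.4414, 0.4052, 0.0043]
eef_rot: [[0.316, 0.949, 0.002], [0.949, -0.316, 0.001], [0.002, 0.001, -1.0]]
ft_force: [-1.0, -0.4, 8.0]
gripper_width: 0.414
gripper_force: 30.7
```

Call:
drive_tool(
  rows=[
    {"dx": 0,"dy": 0,"dz": -0.02,"yaw": 0},
    {"dx": 0,"dy": 0,"dz": -0.05,"yaw": 0},
    {"dx": 0,"dy": 0,"dz": -0.09,"yaw": 0},
    {"dx": 0,"dy": 0,"dz": -0.12,"yaw": 0},
    {"dx": 0,"dy": 0,"dz": -0.13,"yaw": 0},
  ],
)

```text
time_s: 38.02
tcp_pos: [0.4413, 0.4052, 0.1361]
eef_rot: [[0.316, 0.949, 0.003], [0.949, -0.316, 0.002], [0.003, 0.002, -1.0]]
ft_force: [0.1, 0.1, -0.9]
gripper_width: 0.413
gripper_force: 30.2
```

```bash
python3 - <<'E'
from h import *
go((.5371,.0630),.12,FA)
E
```

```text
shift [-0.2943  0.1991  0.0155] yaw -0.217 or 2.925 j6 1.02 t 38.025 F [ 0.1  0.1 -0.9]
```

Call:
drive_tool(
  rows=[
    {"dx": -0.03,"dy": 0.02,"dz": 0,"yaw": 0},
    {"dx": -0.075,"dy": 0.051,"dz": 0,"yaw": 0},
    {"dx": -0.12,"dy": 0.081,"dz": 0.0,"yaw": 0},
    {"dx": -0.165,"dy": 0.1115,"dz": 0.0,"yaw": 0},
    {"dx": -0.21,"dy": 0.142,"dz": 0.0,"yaw": 0},
  ],
)

```text
time_s: 38.65
tcp_pos: [0.5089, 0.1588, 0.1325]
eef_rot: [[0.316, 0.949, -0.0], [0.949, -0.316, -0.0], [-0.0, -0.0, -1.0]]
ft_force: [0.8, -0.3, -1.1]
gripper_width: 0.404
gripper_force: 30.1
```

Call:
drive_tool(
  rows=[
    {"dx": -0.04,"dy": 0.027,"dz": 0,"yaw": -0.07},
    {"dx": -0.07,"dy": 0.047,"dz": 0,"yaw": -0.14},
    {"dx": -0.0843,"dy": 0.0571,"dz": 0.007,"yaw": -0.217},
    {"dx": -0.0843,"dy": 0.0571,"dz": 0.014,"yaw": -0.217},
    {"dx": -0.0843,"dy": 0.0571,"dz": 0.014,"yaw": -0.217},
  ],
)

```text
time_s: 39.28
tcp_pos: [0.5359, 0.063, 0.118]
eef_rot: [[0.106, 0.994, -0.001], [0.994, -0.106, 0.0], [-0.0, -0.001, -1.0]]
ft_force: [-0.4, 0.5, -0.2]
gripper_width: 0.41
gripper_force: 30.1
```

```bash
python3 - <<'E'
from h import *
c=cam('wrist'); cv2.imwrite('pics/w12.png',c['image'][:,:,::-1])
held(c,.015); go((.5372,.0628),.1,FA)
P=cloud(c);Z=P[:,:,2]
m=((Z>.017)&(Z<.0255)&(c['range_z']>0)).astype(np.uint8); n,l,st,ce=cv2.connectedComponentsWithStats(m)
for i in range(1,n):
    if 30<st[i,4]<300: print('s',ce[i].round(1),np.median(P[l==i],0).round(4))
E
```

```text
held: z -0.0095 x [-0.028   0.0273] y [-0.0297  0.0289]
  rect -0.8 -0.4 62.3 56.9 89.96
shift [-0.0003  0.0011  0.0184] yaw -0.001 or 3.141 j6 0.18 t 39.325 F [-0.   0.3 -1.1]
s [562.5   3.5] [0.6953 0.1956 0.0189]
s [308.2 193. ] [0.5306 0.0978 0.0193]
s [336.3 192.8] [0.5502 0.0958 0.0191]
s [289.6 207.4] [0.5162 0.0887 0.0197]
s [354.6 207.2] [0.5624 0.0841 0.0192]
s [283.4 372.6] [ 0.4921 -0.0512  0.0215]
```

View pics/w12.png

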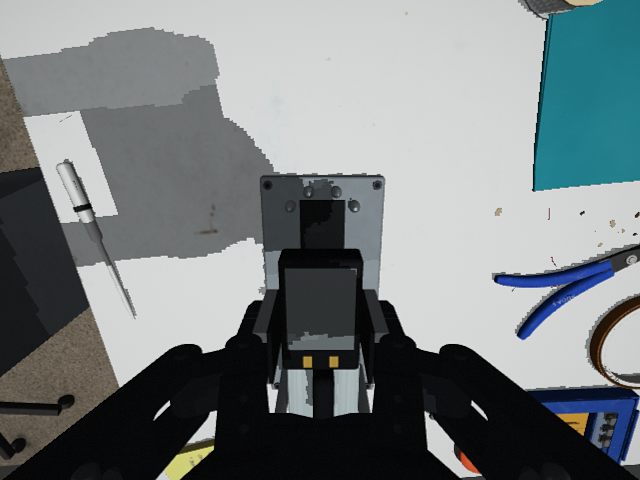

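The battery is held square over the bay (label centre (320,300), brass contacts (320,362)). Lowering it.

Call:
drive_tool(
  rows=[
    {"dx": 0.0006,"dy": 0.001,"dz": 0.015,"yaw": 0},
    {"dx": 0.0006,"dy": 0.001,"dz": 0.035,"yaw": 0},
    {"dx": 0.0006,"dy": 0.001,"dz": 0.055,"yaw": 0},
    {"dx": 0.0006,"dy": 0.001,"dz": 0.07,"yaw": 0},
    {"dx": 0.0006,"dy": 0.001,"dz": 0.077,"yaw": 0},
  ],
)

```text
time_s: 39.95
tcp_pos: [0.5371, 0.0629, 0.0404]
eef_rot: [[0.105, 0.994, -0.001], [0.994, -0.105, -0.0], [-0.0, -0.001, -1.0]]
ft_force: [1.1, -0.5, 0.4]
gripper_width: 0.412
gripper_force: 30.2
```

Call:
drive_tool(
  rows=[
    {"dx": 0,"dy": 0,"dz": 0,"yaw": 0},
    {"dx": 0,"dy": 0,"dz": 0.002,"yaw": 0},
    {"dx": 0,"dy": 0,"dz": 0.004,"yaw": 0},
    {"dx": 0,"dy": 0,"dz": 0.006,"yaw": 0},
    {"dx": 0,"dy": 0,"dz": 0.006,"yaw": 0},
  ],
)

```text
time_s: 40.58
tcp_pos: [0.5375, 0.063, 0.0357]
eef_rot: [[0.105, 0.994, -0.0], [0.994, -0.105, 0.0], [-0.0, -0.0, -1.0]]
ft_force: [0.1, 0.9, 0.1]
gripper_width: 0.413
gripper_force: 30.2
```

```bash
python3 - <<'E'
from h import *
c=cam('wrist'); cv2.imwrite('pics/w13.png',c['image'][:,:,::-1])
held(c,.015); go((.5372,.0637),.015,FA)
p,s,t=find(c,(.531,.0115,.01),.006,.0125,250)
Z=cloud(c);print([ (np.median(Z[l==i],0).round(4),ce[i].round()) for n,l,st,ce in [cv2.connectedComponentsWithStats(((Z[:,:,2]>.017)&(Z[:,:,2]<.0255)).astype(np.uint8))] for i in range(1,n) if 30<st[i,4]<300])
E
```

```text
held: z -0.0097 x [-0.0553  0.0274] y [-0.0292  0.0284]
  rect -14.2 0.1 62.3 84.5 88.73
shift [ 0.0007 -0.0004  0.0208] yaw 0.0 or -3.142 j6 0.17 t 40.625 F [ 0.3 -0.2 -0.6]
at [319. 362.] [0.5377 0.0724 0.0092] [69.7 90.9] 1.466
[(array([0.5306, 0.0981, 0.0192]), array([299., 225.])), (array([0.5499, 0.096 , 0.0193]), array([340., 226.])), (array([0.5163, 0.0894, 0.0193]), array([272., 246.])), (array([0.5622, 0.0844, 0.0193]), array([367., 246.])), (array([0.509 , 0.0118, 0.0213]), array([280., 378.])), (array([0.5536, 0.0069, 0.0217]), array([360., 379.])), (array([0.5584, 0.0013, 0.0222]), array([370., 388.])), (array([0.5032, 0.0065, 0.0221]), array([270., 388.]))]
```

Call:
drive_tool(
  rows=[
    {"dx": 0.0008,"dy": -0.0003,"dz": 0.001,"yaw": 0},
    {"dx": 0.0008,"dy": -0.0003,"dz": 0.004,"yaw": 0},
    {"dx": 0.0008,"dy": -0.0003,"dz": 0.007,"yaw": 0},
    {"dx": 0.0008,"dy": -0.0003,"dz": 0.01,"yaw": 0},
    {"dx": 0.0008,"dy": -0.0003,"dz": 0.012,"yaw": 0},
  ],
)

```text
time_s: 41.25
tcp_pos: [0.5373, 0.0638, 0.0235]
eef_rot: [[0.105, 0.994, -0.0], [0.994, -0.105, -0.0], [-0.0, -0.0, -1.0]]
ft_force: [0.0, 0.1, -0.6]
gripper_width: 0.411
gripper_force: 30.2
```

Call:
drive_tool(
  rows=[
    {"dx": 0,"dy": 0,"dz": 0.002,"yaw": 0},
    {"dx": 0,"dy": 0,"dz": 0.004,"yaw": 0},
    {"dx": 0,"dy": 0,"dz": 0.006,"yaw": 0},
    {"dx": 0,"dy": 0,"dz": 0.0085,"yaw": 0},
    {"dx": 0,"dy": 0,"dz": 0.0085,"yaw": 0},
  ],
)

```text
time_s: 41.88
tcp_pos: [0.5372, 0.0638, 0.015]
eef_rot: [[0.105, 0.994, -0.0], [0.994, -0.105, -0.0], [-0.0, -0.0, -1.0]]
ft_force: [-0.3, 0.9, -0.9]
gripper_width: 0.411
gripper_force: 30.2
```

Call:
drive_tool(
  rows=[
    {"dx": 0,"dy": 0,"dz": 0.0005,"yaw": 0},
    {"dx": 0,"dy": 0,"dz": 0.0005,"yaw": 0},
    {"dx": 0,"dy": 0,"dz": 0.0005,"yaw": 0},
    {"dx": 0,"dy": 0,"dz": 0.0005,"yaw": 0},
    {"dx": 0,"dy": 0,"dz": 0.0005,"yaw": 0},
  ],
  fingers=0.058,
)

```text
time_s: 42.5
tcp_pos: [0.5373, 0.0638, 0.0148]
eef_rot: [[0.105, 0.994, -0.0], [0.994, -0.105, -0.0], [-0.0, -0.0, -1.0]]
ft_force: [0.4, -0.7, 0.9]
gripper_width: 0.678
gripper_force: 0.0
```

Call:
drive_tool(
  rows=[
    {"dx": 0,"dy": 0,"dz": -0.015,"yaw": 0},
    {"dx": 0,"dy": 0,"dz": -0.04,"yaw": 0},
    {"dx": 0,"dy": 0,"dz": -0.08,"yaw": 0},
    {"dx": 0,"dy": 0,"dz": -0.12,"yaw": 0},
    {"dx": 0,"dy": 0,"dz": -0.15,"yaw": 0},
  ],
)

```text
time_s: 43.12
tcp_pos: [0.5376, 0.0638, 0.168]
eef_rot: [[0.105, 0.994, 0.002], [0.994, -0.105, 0.0], [0.0, 0.002, -1.0]]
ft_force: [1.1, -0.1, 0.5]
gripper_width: 0.678
gripper_force: 0.0
```

Call:
drive_tool(
  rows=[
    {"dx": 0.03,"dy": -0.01,"dz": 0,"yaw": 0},
    {"dx": 0.06,"dy": -0.02,"dz": 0,"yaw": 0},
    {"dx": 0.09,"dy": -0.04,"dz": -0.02,"yaw": 0},
    {"dx": 0.1,"dy": -0.05,"dz": -0.02,"yaw": 0},
    {"dx": 0.1,"dy": -0.05,"dz": -0.02,"yaw": 0},
  ],
)

```text
time_s: 43.75
tcp_pos: [0.4978, 0.1687, 0.185]
eef_rot: [[0.104, 0.995, 0.001], [0.995, -0.104, -0.0], [0.0, 0.001, -1.0]]
ft_force: [-0.1, 0.4, 0.1]
gripper_width: 0.679
gripper_force: 0.0
```

```bash
python3 - <<'E'
from h import *
c=cam('wrist'); im=c['image'][:,:,::-1]
p,s,t=find(c,(*BAY,.025),.0235,.029,60); find(c,(*NEST,.066),.062,.0695,60); find(c,(*NEST,.086),.081,.092,60);d=find(c,(.5867,.3115,.014),.008,.02,80)
q=c['Rw'].T@(np.array([.532,.02,.03])-c['C']); u,v=(c['f']*q[:2]/q[2]+[c['cx'],c['cy']]).astype(int); print(u,v)
a=im[max(0,v-110):v+110,max(0,u-110):u+110]; cv2.imwrite('pics/w14.png',cv2.resize(a,None,fx=2,fy=2))
s2=cam('side'); 
find(s2,(*BAY,.025),.022,.029,40)
E
```

```text
at [370. 315.] [0.5367 0.0634 0.0245] [33.2 53.5] -0.104
at [371. 420.] [ 0.5283 -0.0107  0.0651] [43.7 48.8] 1.433Traceback (most recent call last):
  File "<stdin>", line 3, in <module>
  File "h.py", line 63, in find
    p,s,t=top(c,uv,lo,hi,rad); print('at',uv.round(0),p.round(4),s.round(1),round(t,3)); return p,s,t
          ~~~^^^^^^^^^^^^^^^^
  File "h.py", line 32, in top
    k=1+np.argmin([np.hypot(*(ce[i]-uv))-s[i,4]*.05 for i in range(1,n)]); mm=l==k
        ~~~~~~~~~^^^^^^^^^^^^^^^^^^^^^^^^^^^^^^^^^^^^^^^^^^^^^^^^^^^^^^^^
    return _wrapfunc(a, 'argmin', axis=axis, out=out, **kwds)
    return _wrapit(obj, method, *args, **kwds)
    result = getattr(arr, method)(*args, **kwds)
ValueError: attempt to get argmin of an empty sequence
```

Picture allowance is used up, so I'll check the result by numbers.

```bash
python3 - <<'E'
from h import *
c=cam('wrist'); P=cloud(c)
# tilt of battery top and weight plate by plane fit
for n,ctr,lo,hi in [('battery',BAY,.022,.028),('plate',NEST,.060,.070)]:
    d=P[:,:,:2]-ctr; ex=np.array([np.cos(FA),np.sin(FA)]);ey=np.array([-ex[1],ex[0]]); lx,ly=d@ex,d@ey
    w,h=(.015,.024) if n=='battery' else (.02,.03)
    m=(abs(lx)<w)&(abs(ly)<h)&(P[:,:,2]>lo)&(P[:,:,2]<hi); A=np.c_[lx[m],ly[m],np.ones(m.sum())]
    print(n,m.sum(),np.linalg.lstsq(A,P[:,:,2][m],rcond=None)[0].round(4))
s=cam('side');Q=cloud(s)[:,:,2]; print('dish'); find(s,(.5867,.3115,.014),.008,.02,30); print('time',env.get_obs()['time_s'])
find(s,(.527,-.028,.086),.080,.09,30)
E
```

```text
battery 1233 [0.002  0.0044 0.0244]
plate 751 [-0.0032  0.0162  0.065 ]
dish
at [260. 260.] [0.6044 0.2802 0.0126] [38.1 69.4] -0.836
time 43.9
at [391. 157.] [ 0.5262 -0.0257  0.0842] [16.1 44.3] -0.111
```

```bash
python3 -c "
from bench import ticket
print(ticket.finish_job())"
```

```text
the job is handed in; nothing more can be done
None
```

I built the stack in the nest with the press weight on top, then set the battery in its bay and handed the job in at about 44 s. The weight's plate top measured 65 mm against 66 mm expected at the stop, and the battery measured flat on the bay floor. The final check was by measurements only because the picture allowance was used up, and the hand-in gave no verdict.

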